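# Register a parcel on the sizing board and hold the reader over its label

## Task

Push the labelled carton on the sizing board fully home and square against both metal stops, then draw the wand reader out of its leaning holder and turn it plumb, window end down. Finish while still holding it still in the gripper, about 4 cm above the middle of the carton's label, with its wide sides running along the label's long side; the carton must stay home and not be touched by the reader, and everything else stays where it is.

Things in the scene. Friction and masses are not known exactly. Their poses are not given: they have to be found in the camera images.
- stop_corner (a point): Fixed sizing board: grey plate 280 x 320 mm, 8 mm thick, on the table. Two aluminium stops 12 mm thick stand 30 mm above the plate along its far edge (+x) and its left edge (+y). This point is the inner corner where the stops' faces meet, on the plate's upper face; its x axis points squarely at the far stop, y squarely at the left stop, z up. The plate reaches from here 268 mm back along -x and 308 mm along -y, open on those sides.
- carton_center (a point): The labelled brown carton lying loose and flat on the sizing board, 110 mm (its x) x 150 mm (its y) x 45 mm high, about 0.3 kg, too wide to grip. This point is its centre, half-way up. Its x axis is to face the far stop and its y axis the left stop (it starts up to 0.2 rad askew, 15 to 70 mm short of both stops).
- carton_corner (a point): Bottom corner of the carton at its +x, +y (far left) edges, which belongs in the corner of the stops; axes as the carton.
- label (a point): Middle of the white barred label on the carton's upper face, 25 mm from the carton's centre toward the carton's +y; x runs along the label's long side (84 mm), y along its short side (60 mm), z up.
- holder_mouth (a point): Fixed grey holder on a dark foot plate 120 x 70 mm: a square-edged sleeve 40 x 50 mm outside, 28 x 38 mm inside, 60 mm deep, leaning 40 degrees from vertical, its mouth towards the holder's -x (the robot's side). This point is the centre of the mouth, about 76 mm above the table; its axes are those of the upright foot (z vertical), so the sleeve opens along (-0.643, 0, 0.766) in them.
- wand_center (a point): Black wand reader, a straight bar 24 mm thick (its x) x 34 mm wide (its y) x 160 mm long (its z), about 0.16 kg, standing loosely in the sleeve with 100 mm showing. This point is its centre. z runs from the window end to the tail end (up out of the sleeve); a wide side lies along y.
- wand_window (a point): Centre of the wand's window end, 80 mm from its centre along -z, at the bottom of the sleeve to begin with; axes as the wand.
- label_spool: Bystander: roll of blank labels on a square foot 90 x 75 mm, 74 mm high, beside the holder (they may change places). Origin under its centre.
- tape_roll: Bystander: tape roll lying flat, 96 mm across, 48 mm high. Origin under its centre.
- pen_pot: Bystander: pot of markers, 68 mm across, about 150 mm high with the markers. Origin under its centre.
- tub: Bystander: round tub 60 mm across, 85 mm high. Origin under its centre.
- small_box: Bystander: small plain carton 130 x 90 x 70 mm, off the sizing board. Origin under its centre.
- box_knife: Bystander: box knife lying flat, about 150 mm long, 14 mm high. Origin under its middle.

How it is judged:
On the way, in this order (a step that is already met when the one before it is completed fails the run):
1. the carton is home and square against both stops, the wand still in its holder (x of carton_corner in the frame of stop_corner above -0.004 m and y of carton_corner in the frame of stop_corner above -0.004 m and angle between the x axis of carton_center and the x axis of stop_corner, either way round below 0.04 rad and angle between carton_center's own z axis and vertical below 0.06 rad and z of carton_corner in the frame of stop_corner below 0.004 m and distance between wand_window and holder_mouth below 0.075 m and linear speed of carton below 0.01 m/s), for 0.2 s.
2. the wand is drawn clear of its holder in the fingers (z of wand_window in the frame of holder_mouth above 0.015 m and contact force between wand and holder below 0.05 N and contact force between the fingers and wand above 1 N), for 0.2 s.
At the end, for the whole second after the job is handed in: Carton flat, corner within 4 mm of both stops, square to 0.04 rad. Wand held by the fingers alone, at rest, window down, plumb to 0.16 rad; window 20 to 65 mm above the label, within 18 mm of its middle; wand y parallel to label x within 0.2 rad, either way round (x of carton_corner in the frame of stop_corner above -0.004 m and y of carton_corner in the frame of stop_corner above -0.004 m and angle between the x axis of carton_center and the x axis of stop_corner, either way round below 0.04 rad and angle between carton_center's own z axis and vertical below 0.06 rad and z of carton_corner in the frame of stop_corner below 0.004 m and horizontal distance between wand_window and label below 0.018 m and z of wand_window in the frame of label between 0.02 and 0.065 m and angle between wand_center's own z axis and vertical below 0.16 rad and angle between the y axis of wand_center and the x axis of label, either way round below 0.2 rad and contact force between the fingers and wand above 1 N and contact force between wand and carton below 0.05 N and contact force between wand and holder below 0.05 N and contact force between wand and board below 0.05 N and linear speed of wand below 0.02 m/s and angular speed of wand below 0.15 rad/s and linear speed of carton below 0.01 m/s); the arm keeps its last pose, push and grip.
It fails at once if the wand is pressed against the carton (contact force between wand and carton above 0.5 N).
It fails at once if the wand falls on the table or the board (contact force between wand and table above 0.5 N or contact force between wand and board above 0.5 N).
It fails at once if a bystander is moved by more than 30 mm (distance of any of label_spool, tape_roll, pen_pot, tub, small_box, box_knife from where it was at the start of the episode above 0.03 m).
It also fails if it takes over 58 s, if anything falls off the work surface, if the arm or the gripper's body presses on something with over 40 N, if the wrist force passes 120 N, or if a joint passes its speed limit or range.

## Robot

A 6-joint arm with a two-finger parallel gripper is mounted at the origin on the work surface. World frame = base frame: x ahead of the robot, y to its left, z up, the work surface at z = 0. Lengths are in m, angles in rad, forces in N, time in s.
With the tool pointing down it reaches from about 0.375 to 0.825 m from the base axis. Payload 5.5 kg.
Tool frame: the origin (TCP) lies midway between the tips of the shut fingers; the grasp point (between the pads) lies behind it (env.grip_depth is the y of the grasp point in the tool frame, in m); y points along the fingers, z is the direction in which the jaws open and shut, and the axes are right-handed (so a half turn about y gives the same grasp; the last joint's range is limited). The gripper opens to 85 mm and grips with 20 to 120 N. Pads are 22 mm wide; open, the fingers measure 114 mm over their backs; the gripper's body (76 mm by 85 mm) begins 54 mm behind the grasp point. The pads swing forward as they close: fully open they stand 13 mm farther back than shut.
Start: joints at [1.27, 0.314, -0.047, 1.21, 0, 1.571], TCP at [0.178, 0.573, 0.231] pointing down, gripper open.
Joint ranges: [-2.67, 2.67], [-0.69, 1.73], [-1.03, 1.25], [-2.08, 2.16], [-1.42, 1.45], [-3.14, 3.14]. Speed limits (rad/s): [2.39, 2.39, 3.01, 3.14, 3.14, 3.14].

## Interface

Orientations are given as a unit quaternion [w, x, y, z].
In Python, from workcell import env gives the robot as it stands. The module is installed in compiled form; this text tells all that it offers.
- The arm moves only by the tool step_arm, never from a script. Its argument "rows" is a list of rows, each a list of 5 numbers: the shift along the tool's x, y, z as a fraction of full scale, then the turn about the tool's y as a fraction of full scale, then the gripper's target within -1 to 1 (fully open at 1, half-way at 0, shut at -1). In form: [[dx, dy, dz, turn, grip], ...]. A call has exactly 5 rows; each row shifts and turns the pose as measured when the row begins, along the tool's axes as they then stand; what a row does not reach is not made up. Full scale, the value 1, is 0.04 m for a shift and 6 degrees for a turn. A row lasts 1/10 s, in which the tool goes at most 50 mm and 8.59 degrees, less where a joint would pass 70% of its speed; a pose out of reach is approached as far as the arm can. A call with a number of a shift or a turn outside -1 to 1 is refused whole. A call with a gripper value outside its range is refused whole. The fingers move at their own pace and stop on an object; "newtons" is the grip in N (left out, the last holds). Time passes only in rows, so rows that do not move let the fingers close, or fill a call up. It gives the time, the measured TCP pose, the force and the opening at its end, in the units of the state.
- env.get_obs(): the state, without advancing time (a new reading comes with each control period).
- env.read_camera(name): name is "scene" or "top" or "wrist"; returns the picture (480x640x3 uint8, red, green, blue); there is no depth.
- env.calibration(name): a dict with "fx", "fy", "cx", "cy" (pixels), "dist_coeffs" ([k1, k2, p1, p2, k3] as OpenCV has them; the pictures are not rectified), "world_from_camera" (4x4, takes a point from camera to world coordinates). Camera axes: x right, y up, looking along -z (the intrinsics and any distortion apply to the point x, -y, -z); pixel columns grow to the right and rows downward; lengths in m; the calibration is good to about 2 mm. A picture is of the moment at which its call begins: read the wrist's pose just before it. calibration takes no time and is no camera call; for the wrist camera it gives the pose at the moment of the call.
- env.hand_in(): hands the job in, once; it reports no verdict.
The state is a dict: "t": time; "qpos": joint angles; "qvel": joint speeds; "joint_efforts": joint torques, N m; "position": TCP position; "tool_rot": TCP orientation; "wrist_force": force on the tool from outside, world axes, zero at the start; "wrist_torque": the same for the moment, N m; "grip_width": finger opening in m.
Only numpy, scipy, OpenCV 4.12 (cv2) and the standard library are available. Lean on these libraries where they do the work, as an engineer would, in place of code of your own. Each camera call takes 0.05 s, during which the arm holds its last target.

## Working session

There is one attempt and no reset: what is moved stays moved. The work goes in short steps, Python scripts to look and compute and a tool call to move; the robot and the scene stay as the last step left them, time stands still between calls to the robot, and variables do not carry over. Pictures are saved under pics/ and viewed, and the job is handed in when it is done.

Besides the shell and the picture viewer there is one more tool, called in YAML: its name, and indented under it one key for each argument. step_arm: Moves the arm, as the interface text tells. Its arguments: {"type":"object","properties":{"rows":{"type":"array"},"newtons":{"type":"number"}},"required":["rows"]}

```bash
mkdir -p pics; ls; python3 - <<'E'
from workcell import env
import cv2
print(env.get_obs(), env.grip_depth)
for n in ["scene","top","wrist"]:
    c=env.calibration(n); print(n,c)
    cv2.imwrite(f"pics/{n}0.png",env.read_camera(n)[:,:,::-1])
E
```

```text
pics
{'t': 0.0, 'qpos': array([ 1.27000014e+00,  3.14219345e-01, -4.80117406e-02,  1.21015079e+00,
        3.21619713e-05,  1.57080761e+00]), 'qvel': array([ 0.00028633,  0.00096207, -0.00144855, -0.00101026,  0.00024122,
       -0.00080164]), 'joint_efforts': array([-1.31656583e-03, -5.39588535e+01,  3.39751196e+01,  1.90321519e-02,
       -2.24498935e-04,  5.68608115e-06]), 'position': array([0.17760438, 0.5725676 , 0.23046804]), 'tool_rot': array([-0.69857125,  0.69967634, -0.10604619,  0.10585573]), 'wrist_force': array([ 0.47832502, -0.24935477,  0.28064444]), 'wrist_torque': array([ 0.02333947, -0.00526208, -0.00346217]), 'grip_width': 0.08529581948410447} -0.0187
scene {'fx': 615.6127429268219, 'fy': 615.6127429268219, 'cx': 316.9366421829069, 'cy': 240.2957528408915, 'dist_coeffs': array([0.01561608, 0.        , 0.        , 0.        , 0.        ]), 'world_from_camera': array([[-0.61486081, -0.4220177 ,  0.66621862,  1.42848446],
       [ 0.78858269, -0.31921528,  0.52558438,  0.7783481 ],
       [-0.00913875,  0.84852971,  0.52906882,  0.83854181],
       [ 0.        ,  0.  
[... 261 characters left out ...]
0.01362966,  0.98771126, -0.15569423,  0.32290348],
       [-0.99978485, -0.01589669, -0.0133249 ,  0.05333443],
       [-0.01563618,  0.15547912,  0.98771542,  1.2607316 ],
       [ 0.        ,  0.        ,  0.        ,  1.        ]])}
wrist {'fx': 375.2819521033356, 'fy': 375.2819521033356, 'cx': 323.4385642818086, 'cy': 238.16120249255204, 'dist_coeffs': array([-0.04882028,  0.        ,  0.        ,  0.        ,  0.        ]), 'world_from_camera': array([[ 0.29741299, -0.91386404, -0.27640192,  0.10696291],
       [ 0.9547459 ,  0.28394678,  0.08851269,  0.59432493],
       [-0.00240513, -0.29021843,  0.95695741,  0.37387797],
       [ 0.        ,  0.        ,  0.        ,  1.        ]])}
```

View pics/scene0.png

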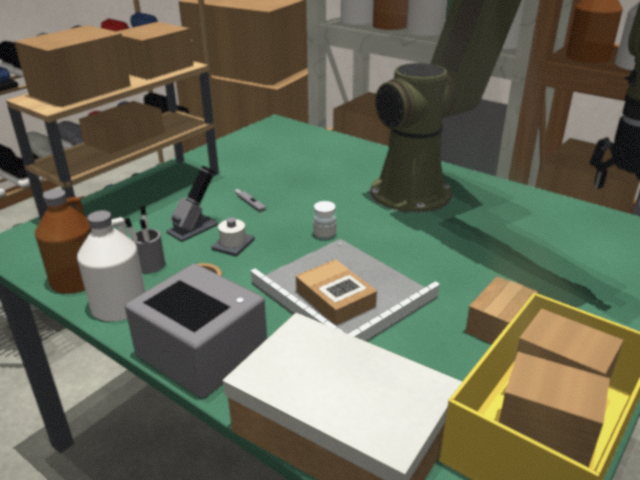

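View pics/top0.png

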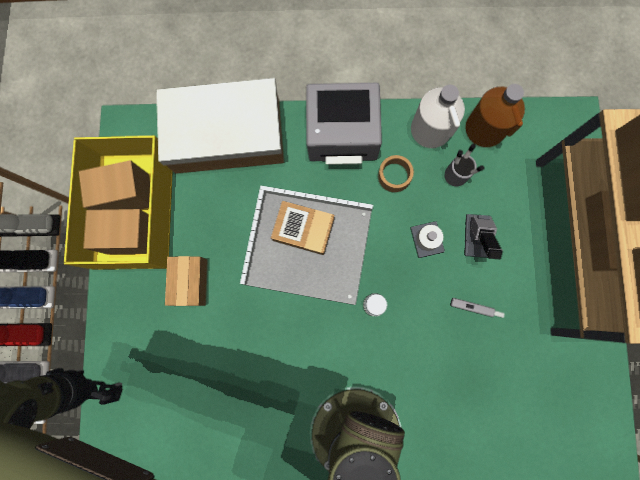

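View pics/wrist0.png

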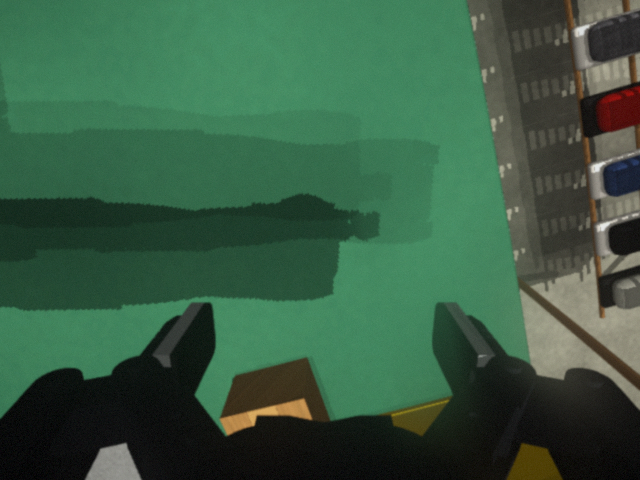

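The scene picture shows the carton on the board around (337,288), the holder with the wand around (190,210) and the spool around (232,235). The top picture shows the board with its far-left corner near (262,188), the carton at about (303,228), the holder at about (482,237) and the spool at about (430,238). I'll enlarge the crops.

```bash
cat > h.py <<'E'
import numpy as np, cv2
from workcell import env
def K(c): return np.array([[c['fx'],0,c['cx']],[0,c['fy'],c['cy']],[0,0,1]])
def ray(c,uv):
    p=cv2.undistortPoints(np.array([[uv]],float),K(c),np.array(c['dist_coeffs']))[0,0]
    T=np.array(c['world_from_camera']); d=T[:3,:3]@np.array([p[0],-p[1],-1]); return T[:3,3],d
def onz(c,uv,z):
    o,d=ray(c,uv); return (o+d*(z-o[2])/d[2])
def proj(c,P):
    T=np.array(c['world_from_camera']); q=(np.atleast_2d(P)-T[:3,3])@T[:3,:3]; q=q*[1,-1,-1]
    return cv2.projectPoints(q,np.zeros(3),np.zeros(3),K(c),np.array(c['dist_coeffs']))[0][:,0]
def crop(img,x0,y0,w,h,s,fn):
    cv2.imwrite(fn,cv2.resize(img[y0:y0+h,x0:x0+w],None,fx=s,fy=s,interpolation=cv2.INTER_CUBIC))
E
python3 - <<'E'
from h import *
im=cv2.imread('pics/top0.png')
crop(im,230,170,160,150,4,'pics/c1.png'); crop(im,380,130,160,150,4,'pics/c2.png')
E
```

```text
(no output)
```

View pics/c1.png

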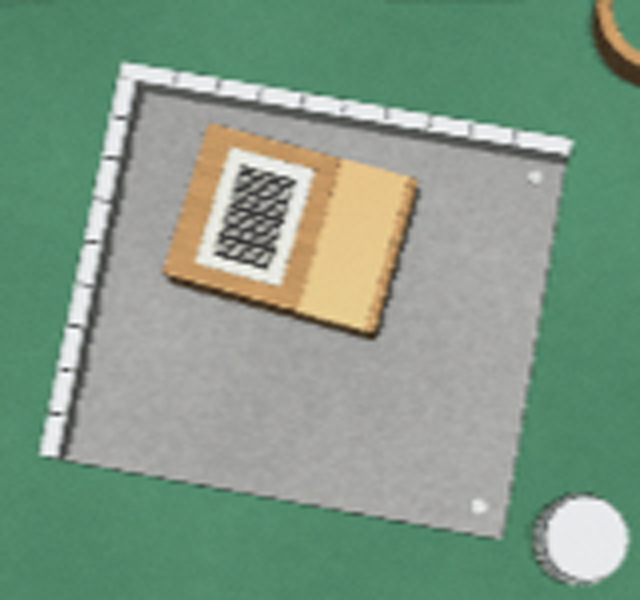

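View pics/c2.png

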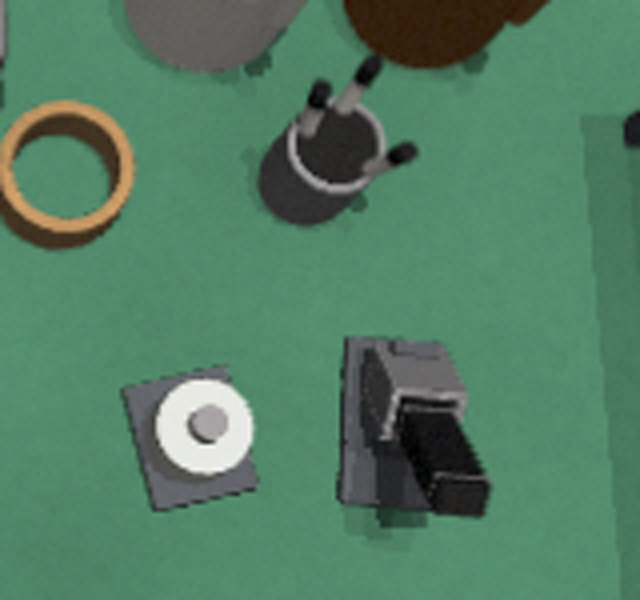

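```bash
python3 - <<'E'
from h import *
c=env.calibration('top')
def P(x0,y0,p,z): return onz(c,(x0+(p[0]+.5)/4-.5,y0+(p[1]+.5)/4-.5),z)
for n,p,z in [('stopOut',(122,64),.038),('stopFarRight',(574,140),.038),('stopNearLeft',(40,456),.038),('plateNR',(502,538),.008),
 ('cFL',(210,125),.053),('cFR',(416,180),.053),('cNR',(373,333),.053),('cNL',(165,275),.053),('tub',(587,538),.085)]:
    print(n,P(230,170,p,z).round(4))
for n,p,z in [('spool',(208,424),.074),('footNL',(340,503),.005),('footFL',(348,337),.005),('tail1',(433,475),.15),('tail2',(489,478),.15),
 ('tail3',(440,514),.15),('tail4',(485,516),.15),('mouth',(428,400),.076),('pen',(337,147),.1),('tape',(66,167),.048)]:
    print(n,P(380,130,p,z).round(4))
print(onz(c,(478,307),.007))
E
```

```text
stopOut [0.6746 0.255  0.038 ]
stopFarRight [ 0.6144 -0.0598  0.038 ]
stopNearLeft [0.401  0.3082 0.038 ]
plateNR [ 0.3422 -0.005   0.008 ]
cFL [0.6257 0.1913 0.053 ]
cFR [0.5846 0.0502 0.053 ]
cNR [0.4797 0.0809 0.053 ]
cNL [0.5216 0.2217 0.053 ]
tub [ 0.3402 -0.0561  0.085 ]
spool [ 0.5187 -0.2096  0.074 ]
footNL [ 0.4726 -0.3144  0.005 ]
footFL [ 0.591  -0.3273  0.005 ]
tail1 [ 0.4718 -0.3307  0.15  ]
tail2 [ 0.4694 -0.3654  0.15  ]
tail3 [ 0.4475 -0.3334  0.15  ]
tail4 [ 0.4458 -0.3612  0.15  ]
mouth [ 0.5322 -0.3565  0.076 ]
pen [ 0.7003 -0.2994  0.1   ]
tape [ 0.7058 -0.1258  0.048 ]
[ 0.32912915 -0.34208804  0.007     ]
```

```bash
cat >> h.py <<'E'
from scipy.spatial.transform import Rotation as R
psi=-0.190
XS=np.array([np.cos(psi),np.sin(psi),0]); YS=np.array([-np.sin(psi),np.cos(psi),0]); C0=np.array([.6605,.2455,.008])
def tool():
    o=env.get_obs(); w,x,y,z=o['tool_rot']; return o,np.array(o['position']),R.from_quat([x,y,z,w]).as_matrix()
def show():
    o,p,M=tool(); yaw=np.degrees(np.arctan2(M[1,2],M[0,2]))
    print('t',round(o['t'],2),'p',p.round(4),'z-yaw',yaw.round(2),'tooly',M[:,1].round(3),'w',round(o['grip_width'],4),'F',np.round(o['wrist_force'],1),'q',np.round(o['qpos'],2))
def goto(target,zyaw=None):
    "shift in full-scale units in present tool axes; turn needed in full scale (6deg)"
    o,p,M=tool(); d=M.T@(np.array(target)-p)
    print('units',(d/.04).round(2), 'dist', np.linalg.norm(d).round(4))
    if zyaw is not None:
        yaw=np.degrees(np.arctan2(M[1,2],M[0,2])); e=(zyaw-yaw+180)%360-180
        # turn about tool y (down) by +a changes world yaw by -a
        print('turn units', round(-e/6,2) if M[2,1]<0 else round(e/6,2))
E
python3 - <<'E'
from h import *
show(); print(tool()[2].round(3))
for a,b in [(-.025-.11-.06,-.135),(-.11-.0-.1,-.075),(-.055,-.25)]:
    print(C0+a*XS+b*YS)
E
```

```text
t 0.15 p [0.1776 0.5727 0.2306] z-yaw 72.77 tooly [-0.    -0.001 -1.   ] w 0.0856 F [-0.2  0.6  0.3] q [ 1.27  0.31 -0.05  1.21 -0.    1.57]
[[ 0.955 -0.     0.296]
 [-0.296 -0.001  0.955]
 [ 0.    -1.    -0.001]]
[0.44351322 0.14975691 0.008     ]
[0.44011469 0.21151005 0.008     ]
[0.55927504 0.01038618 0.008     ]
```

```bash
python3 - <<'E'
from h import *
T=C0-.19*XS-.135*YS; T[2]=.20; print(T); goto(T,79.1)
E
```

```text
[0.44842324 0.14881262 0.2       ]
units [ 9.6   0.78 -8.11] dist 0.5039
turn units -1.06
```

step_arm:
  rows:
    - [0.9, 0, -0.8, -0.2, 1]
    - [0.9, 0, -0.8, -0.2, 1]
    - [0.9, 0.1, -0.8, -0.2, 1]
    - [0.9, 0.1, -0.8, -0.2, 1]
    - [0.9, 0.1, -0.8, -0.2, 1]

```text
t: 0.65
position: [0.3118, 0.3708, 0.2161]
tool_rot: [-0.704, 0.705, -0.064, 0.064]
wrist_force: [0.6, -0.3, 0.7]
grip_width: 0.0856
```

```bash
python3 - <<'E'
from h import *
show()
T=C0-.19*XS-.135*YS; T[2]=.20;  goto(T,79.1)
E
```

```text
t 0.65 p [0.3118 0.3708 0.2161] z-yaw 79.62 tooly [-0.001 -0.001 -1.   ] w 0.0856 F [ 0.6 -0.3  0.7] q [ 0.87  0.11 -0.34  1.12  0.    1.05]
units [ 4.36  0.4  -4.84] dist 0.2612
turn units 0.09
```

step_arm:
  rows:
    - [0.8, 0.1, -0.9, 0, 1]
    - [0.8, 0.1, -0.9, 0, 1]
    - [0.8, 0.1, -0.9, 0, 1]
    - [0.8, 0.1, -0.9, 0, 1]
    - [0.8, 0.1, -0.9, 0.1, 1]

```text
t: 1.15
position: [0.4396, 0.1568, 0.1954]
tool_rot: [-0.704, 0.704, -0.067, 0.067]
wrist_force: [0.6, 0.2, -0.4]
grip_width: 0.085
```

```bash
python3 - <<'E'
from h import *
show()
T=C0-.19*XS-.135*YS; T[2]=.20;  goto(T,79.1)
c=env.calibration('wrist'); np.save('w1.npy',c['world_from_camera'])
cv2.imwrite('pics/w1.png',env.read_camera('wrist')[:,:,::-1])
E
```

```text
t 1.15 p [0.4396 0.1568 0.1954] z-yaw 79.13 tooly [ 0. -0. -1.] w 0.085 F [ 0.6  0.2 -0.4] q [ 0.34  0.08 -0.42  1.07 -0.    0.53]
units [ 0.25 -0.12 -0.15] dist 0.0127
turn units 0.0
```

View pics/w1.png

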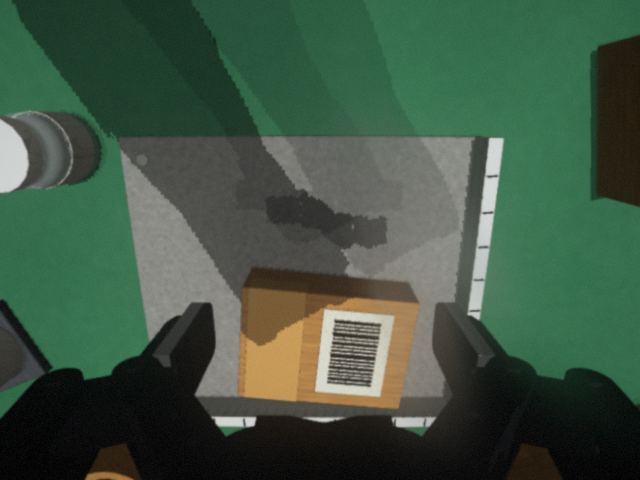

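The wrist picture shows the carton's near top edge running from (250,270) to (418,298) and the plate's near edge level at row 137. I'll check these against the top camera's estimate.

```bash
python3 - <<'E'
from h import *
c=env.calibration('wrist')
def S(p): d=p-C0; return np.round([d@XS,d@YS,p[2]],4)
for n,uv,z in [('plateNR -.268,-.308',(121,137),.008),('stopNL out -.268,+.012',(504,138),.038),('stopNL in -.268,0',(489,138),.038),('cNR',(248,287),.053),('cNL',(418,302),.053),('cFL',(400,408),.053),('cFR',(239,398),.053)]:
    print(n,S(onz(c,uv,z)))
E
```

```text
plateNR -.268,-.308 [-0.2619 -0.311   0.008 ]
stopNL out -.268,+.012 [-0.2592  0.0057  0.038 ]
stopNL in -.268,0 [-0.2592 -0.0062  0.038 ]
cNR [-0.1408 -0.1989  0.053 ]
cNL [-0.1263 -0.0569  0.053 ]
cFL [-0.0165 -0.0658  0.053 ]
cFR [-0.0283 -0.2155  0.053 ]
```

step_arm:
  rows:
    - [0, 1, -0.1, 0, 1]
    - [0, 1, -0.1, 0, 1]
    - [0, 1, 0, 0, 1]
    - [0, 1, 0, 0, 1]
    - [0, 0.4, 0, 0, 1]

```text
t: 1.7
position: [0.4473, 0.1383, 0.0165]
tool_rot: [-0.703, 0.704, -0.07, 0.078]
wrist_force: [-0.0, -0.7, -1.2]
grip_width: 0.0853
```

```bash
cat >> h.py <<'E'
def st():
    show(); o,p,M=tool(); d=p-C0; print('stop frame',(d@XS).round(4),(d@YS).round(4))
def pic(n,fn):
    c=env.calibration(n); np.save(fn+'.npy',c['world_from_camera']); im=env.read_camera(n)[:,:,::-1]; cv2.imwrite(f'pics/{fn}.png',im); return im
E
python3 -c "
from h import *
st(); pic('wrist','w2')"
```

```text
t 1.7 p [0.4473 0.1383 0.0165] z-yaw 78.06 tooly [ 0.011 -0.003 -1.   ] w 0.0853 F [-0.  -0.7 -1.2] q [ 0.3   0.27 -0.66  0.64 -0.01  0.51]
stop frame -0.1891 -0.1455
```

View pics/w2.png

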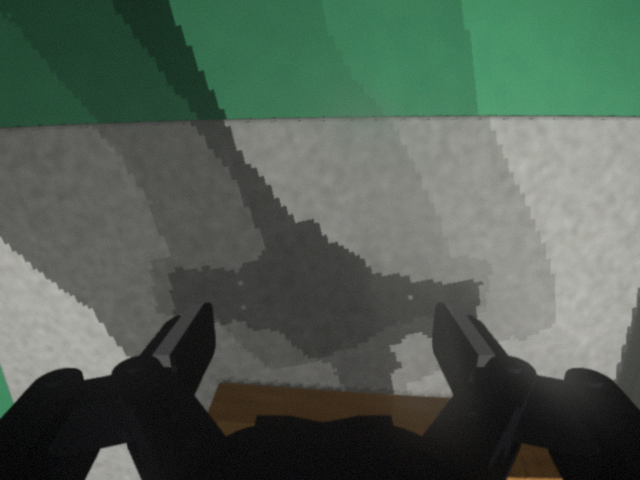

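step_arm:
  rows:
    - [0.2, 0, 0.1, -0.1, 1]
    - [0.2, 0, 0.1, -0.1, 1]
    - [0.2, 0, 0, 0, 1]
    - [0.2, 0, 0, 0, 1]
    - [0.2, 0, 0, 0, 1]

```text
t: 2.25
position: [0.4918, 0.1398, 0.0185]
tool_rot: [-0.703, 0.705, -0.061, 0.069]
wrist_force: [-1.0, -0.3, 0.1]
grip_width: 0.0852
```

```bash
python3 -c "
from h import *
st()"
```

```text
t 2.25 p [0.4918 0.1398 0.0185] z-yaw 79.45 tooly [ 0.011 -0.003 -1.   ] w 0.0852 F [-1.  -0.3  0.1] q [ 0.28  0.33 -0.56  0.67 -0.01  0.46]
stop frame -0.1457 -0.1357
```

step_arm:
  rows:
    - [0.15, 0, 0, 0, 1]
    - [0.15, 0, 0, 0, 1]
    - [0.15, 0, 0, 0, 1]
    - [0.1, 0, 0, 0, 1]
    - [0.1, 0, 0, 0, 1]

```text
t: 2.75
position: [0.5182, 0.1348, 0.0192]
tool_rot: [-0.704, 0.704, -0.063, 0.068]
wrist_force: [-14.9, 3.9, 9.5]
grip_width: 0.0852
```

```bash
python3 -c "
from h import *
st(); im=pic('top','t1'); crop(im,230,170,160,150,4,'pics/t1c.png')"
```

```text
t 2.75 p [0.5182 0.1348 0.0192] z-yaw 79.41 tooly [ 0.008 -0.001 -1.   ] w 0.0852 F [-14.9   3.9   9.5] q [ 0.26  0.37 -0.5   0.7  -0.    0.44]
stop frame -0.1189 -0.1356
```

View pics/t1c.png

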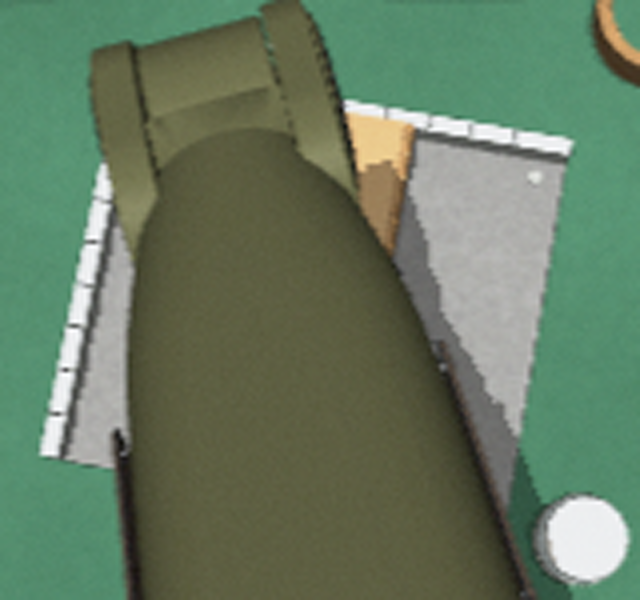

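step_arm:
  rows:
    - [-0.5, 0, 0, 0, 1]
    - [-0.5, -0.6, 0, 0.5, 1]
    - [0, -1, -0.5, 1, 0.2]
    - [0, -1, -1, 1, 0.2]
    - [0, -0.5, -1, 1, 0.2]

```text
t: 3.3
position: [0.4441, 0.0535, 0.1401]
tool_rot: [-0.68, 0.68, -0.192, 0.197]
wrist_force: [1.4, -1.4, 0.0]
grip_width: 0.0514
```

step_arm:
  rows:
    - [0, 0, 0, 1, 0.2]
    - [0, 0, 0, 1, 0.2]
    - [0, 0, 0, 1, 0.2]
    - [0, 0, 0, 1, 0.2]
    - [0, 0, 0, 1, 0.2]

```text
t: 3.8
position: [0.4482, 0.0487, 0.1471]
tool_rot: [0.604, -0.598, 0.366, -0.38]
wrist_force: [-0.4, -0.2, 0.3]
grip_width: 0.0514
```

step_arm:
  rows:
    - [0, 0, 0, 1, 0.2]
    - [0, 0, 0, 1, 0.2]
    - [0, 0, 0, 1, 0.2]
    - [0, 0, 0, 1, 0.2]
    - [0, 0, 0, 0, 0.2]

```text
t: 4.3
position: [0.4518, 0.048, 0.1492]
tool_rot: [0.511, -0.499, 0.486, -0.503]
wrist_force: [-0.4, -0.2, -0.3]
grip_width: 0.0511
```

```bash
python3 - <<'E'
from h import *
st(); T=C0-.055*XS-.25*YS; T[2]=.13; goto(T,-10.9)
pic('wrist','w3')
E
```

```text
t 4.3 p [0.4518 0.048  0.1492] z-yaw 1.25 tooly [ 0.029 -0.005 -1.   ] w 0.0511 F [-0.4 -0.2 -0.3] q [ 0.11  0.07 -0.54  0.93 -0.01  1.66]
stop frame -0.1677 -0.2333
units [1.   0.56 2.65] dist 0.1155
turn units 2.02
```

View pics/w3.png

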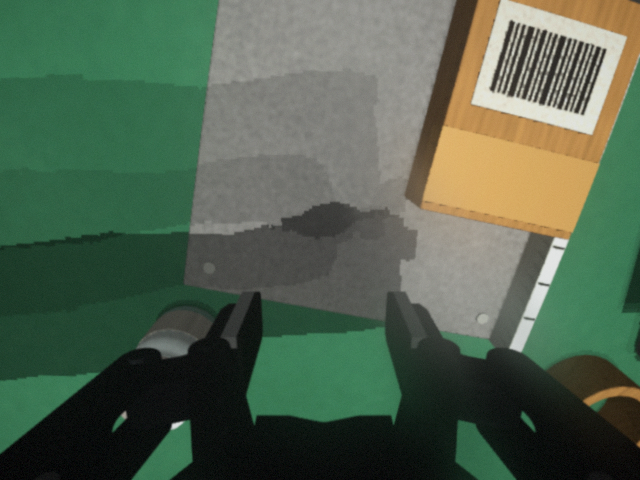

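The wrist picture shows the carton's right side flush along the far stop, with the stop's edge at about (560,240). Next I go round to its -y face.

step_arm:
  rows:
    - [0.2, 0, 0.6, 0.6, 0.2]
    - [0.2, 0, 0.6, 0.6, 0.2]
    - [0.2, 0, 0.6, 0.5, 0.2]
    - [0.2, 0.2, 0.6, 0.3, 0.2]
    - [0.2, 0.3, 0.25, 0, 0.2]

```text
t: 4.85
position: [0.5591, -0.0007, 0.1343]
tool_rot: [-0.462, 0.445, -0.533, 0.552]
wrist_force: [-0.4, -0.3, 0.8]
grip_width: 0.0513
```

```bash
python3 - <<'E'
from h import *
st(); T=C0-.055*XS-.25*YS; T[2]=.02; goto(T,-10.9)
E
```

```text
t 4.85 p [ 0.5591 -0.0007  0.1343] z-yaw -10.16 tooly [ 0.035 -0.005 -0.999] w 0.0513 F [-0.4 -0.3  0.8] q [ 0.    0.27 -0.34  0.93 -0.01  1.75]
stop frame -0.0531 -0.261
units [-0.27  2.86 -0.14] dist 0.1149
turn units 0.12
```

step_arm:
  rows:
    - [0, 0.6, 0, 0.1, 0.2]
    - [0, 0.6, -0.1, 0, 0.2]
    - [0, 0.6, 0, 0, 0.2]
    - [0, 0.6, 0, 0, 0.2]
    - [0, 0.4, 0, 0, 0.2]

```text
t: 5.35
position: [0.5592, -0.0032, 0.0169]
tool_rot: [-0.462, 0.445, -0.532, 0.552]
wrist_force: [0.5, -0.7, 0.2]
grip_width: 0.051
```

```bash
python3 - <<'E'
from h import *
st(); T=C0-.055*XS-.16*YS; T[2]=.02; goto(T,-10.9)
E
```

```text
t 5.35 p [ 0.5592 -0.0032  0.0169] z-yaw -10.16 tooly [ 0.036 -0.006 -0.999] w 0.051 F [ 0.5 -0.7  0.2] q [-0.    0.39 -0.47  0.67 -0.01  1.75]
stop frame -0.0525 -0.2634
units [-2.59 -0.08 -0.03] dist 0.1035
turn units 0.12
```

step_arm:
  rows:
    - [-0.4, -0.05, 0, 0.1, 0.2]
    - [-0.4, 0, 0, 0, 0.2]
    - [-0.4, 0, 0, 0, 0.2]
    - [-0.4, 0, 0, 0, 0.2]
    - [-0.3, 0, 0, 0, 0.2]

```text
t: 5.85
position: [0.5679, 0.073, 0.0141]
tool_rot: [-0.458, 0.447, -0.535, 0.552]
wrist_force: [0.3, -1.0, -0.8]
grip_width: 0.0512
```

```bash
python3 - <<'E'
from h import *
st(); pic('wrist','w4')
E
```

```text
t 5.85 p [0.5679 0.073  0.0141] z-yaw -10.47 tooly [ 0.027 -0.009 -1.   ] w 0.0512 F [ 0.3 -1.  -0.8] q [ 0.14  0.42 -0.43  0.69 -0.01  1.89]
stop frame -0.0584 -0.1868
```

View pics/w4.png

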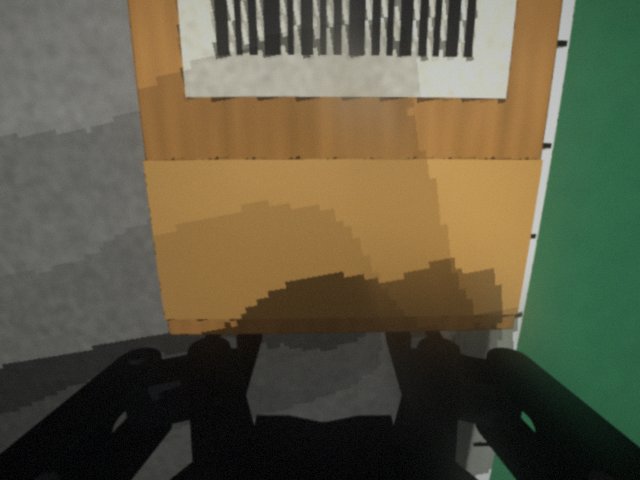

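The two fingers bear squarely on the -y face at row 330, and the far edge lies along the stop. I keep pushing.

step_arm:
  rows:
    - [-0.2, 0, 0, 0, 0.2]
    - [-0.2, 0, 0, 0, 0.2]
    - [-0.15, 0, 0, 0, 0.2]
    - [-0.1, 0, 0, 0, 0.2]
    - [-0.1, 0, 0, 0, 0.2]

```text
t: 6.4
position: [0.5719, 0.0978, 0.0146]
tool_rot: [-0.452, 0.451, -0.531, 0.557]
wrist_force: [-4.4, -14.8, 6.6]
grip_width: 0.0511
```

```bash
python3 -c "
from h import *
st()"
```

```text
t 6.4 p [0.5719 0.0978 0.0146] z-yaw -10.56 tooly [ 0.025 -0.028 -0.999] w 0.0511 F [ -4.4 -14.8   6.6] q [ 0.19  0.44 -0.4   0.71 -0.03  1.94]
stop frame -0.0591 -0.1618
```

step_arm:
  rows:
    - [-0.15, 0, 0, 0, 0.2]
    - [-0.1, 0, 0, 0, 0.2]
    - [0.4, 0, 0, 0, 0.2]
    - [0.5, -0.5, 0, 0, 0.2]
    - [0, -1, 0, 0, 0.2]

```text
t: 6.9
position: [0.5583, 0.0627, 0.0728]
tool_rot: [-0.442, 0.458, -0.529, 0.561]
wrist_force: [0.2, 0.4, 0.7]
grip_width: 0.0512
```

step_arm:
  rows:
    - [0, -1, 0, 0, 0.2]
    - [0, -1, 0, 0, 0.5]
    - [0, -0.5, 0, 0, 0.5]
    - [0, 0, 0, 0, 1]
    - [0, 0, 0, 0, 1]

```text
t: 7.4
position: [0.5599, 0.0664, 0.1821]
tool_rot: [-0.445, 0.453, -0.529, 0.562]
wrist_force: [0.7, 0.2, -0.8]
grip_width: 0.0853
```

```bash
python3 - <<'E'
from h import *
st(); pic('wrist','w5')
E
```

```text
t 7.4 p [0.5599 0.0664 0.1821] z-yaw -11.03 tooly [ 0.021 -0.043 -0.999] w 0.0853 F [ 0.7  0.2 -0.8] q [ 0.14  0.26 -0.24  1.06 -0.05  1.91]
stop frame -0.065 -0.1949
```

View pics/w5.png

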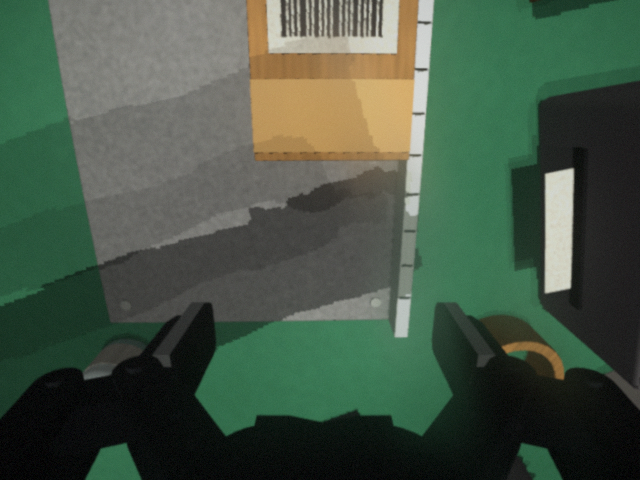

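The picture shows the carton's right side flush on the far stop (column 413) and square, with its -y edge level at row 157. I move on to the holder and will check the left side from the top camera.

step_arm:
  rows:
    - [1, -0.4, 0, 0, 1]
    - [1, -0.4, 0, 0, 1]
    - [1, -0.4, 0, 0, 1]
    - [1, -0.4, 0, 0, 1]
    - [1, -0.3, 0, 0, 1]

```text
t: 7.95
position: [0.5153, -0.1279, 0.2565]
tool_rot: [-0.445, 0.46, -0.531, 0.555]
wrist_force: [0.4, -0.4, -0.8]
grip_width: 0.0854
```

step_arm:
  rows:
    - [1, 0, 0, -0.5, 1]
    - [1, 0, 0, -1, 1]
    - [1, 0, 0, -1, 1]
    - [1, 0, 0.1, -1, 1]
    - [0.5, 0, 0.1, -1, 1]

```text
t: 8.45
position: [0.512, -0.3136, 0.2567]
tool_rot: [-0.559, 0.58, -0.412, 0.426]
wrist_force: [0.5, -0.0, 0.9]
grip_width: 0.0855
```

step_arm:
  rows:
    - [0, 0, 0, -1, 1]
    - [0, 0, 0, -1, 1]
    - [0, 0, 0, -1, 1]
    - [0, 0, 0, -1, 1]
    - [0, 0, 0, -1, 1]

```text
t: 8.95
position: [0.5083, -0.3168, 0.2443]
tool_rot: [-0.651, 0.671, -0.253, 0.25]
wrist_force: [-0.7, 0.5, 0.1]
grip_width: 0.0852
```

```bash
python3 - <<'E'
from h import *
st(); goto([.53,-.35,.28],83.7)
im=pic('top','t2'); crop(im,230,170,160,150,4,'pics/t2c.png')
E
```

```text
t 8.95 p [ 0.5083 -0.3168  0.2443] z-yaw 48.3 tooly [-0.015 -0.025 -1.   ] w 0.0852 F [-0.7  0.5  0.1] q [-0.54  0.31 -0.03  1.24 -0.03  0.19]
stop frame -0.0432 -0.581
units [ 0.96 -0.88 -0.28] dist 0.0534
turn units -5.9
```

View pics/t2c.png

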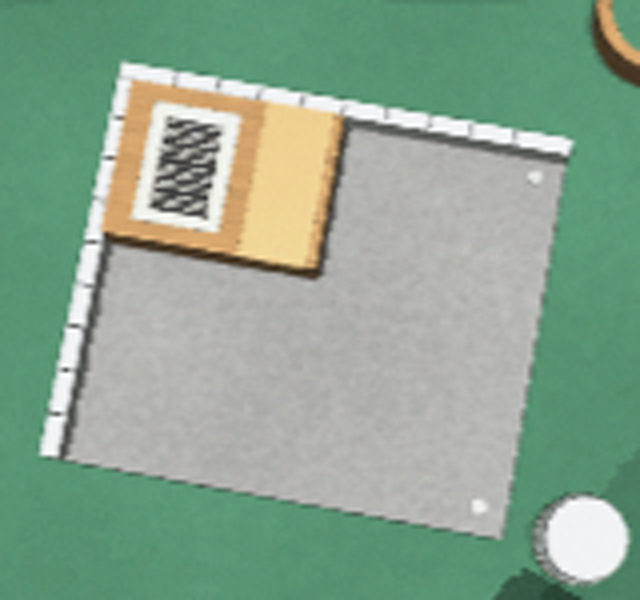

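The carton now sits in the corner against both stops, with its top corners near crop (132,82), (345,118), (105,235) and (320,272).

step_arm:
  rows:
    - [0.4, -0.3, -0.1, -1, 1]
    - [0.3, -0.3, -0.1, -1, 1]
    - [0.2, -0.3, -0.1, -1, 1]
    - [0, 0, -0.2, -1, 1]
    - [0, 0, -0.4, -1, 1]

```text
t: 9.5
position: [0.5211, -0.368, 0.2724]
tool_rot: [-0.698, 0.71, -0.075, 0.057]
wrist_force: [0.1, -0.4, 0.6]
grip_width: 0.0855
```

step_arm:
  rows:
    - [0, 0, -0.2, -0.4, 1]
    - [0, 0, 0, -0.3, 1]
    - [0, 0, 0, -0.3, 1]
    - [0, 0, 0, 0, 1]
    - [0, 0, 0, 0, 1]

```text
t: 10.0
position: [0.5171, -0.3771, 0.2641]
tool_rot: [-0.703, 0.71, -0.043, 0.019]
wrist_force: [-0.1, -0.8, -0.3]
grip_width: 0.0853
```

```bash
python3 - <<'E'
from h import *
c=env.calibration('top')
def P(x0,y0,p,z): return onz(c,(x0+(p[0]+.5)/4-.5,y0+(p[1]+.5)/4-.5),z)
q=[P(230,170,p,.053) for p in [(132,82),(345,118),(320,272),(105,235)]]
for a in q: d=a-C0; print((d@XS).round(4),(d@YS).round(4))
print([np.arctan2(*(q[i]-q[j])[[1,0]]).round(3) for i,j in((0,3),(1,2))],[np.arctan2(*(q[i]-q[j])[[1,0]]).round(3)-1.571 for i,j in((0,1),(3,2))])
st(); goto([.53,-.35,.28],83.7)
pic('wrist','w6')
E
```

```text
-0.0032 -0.0007
-0.0031 -0.1505
-0.1116 -0.153
-0.1119 -0.0038
[np.float64(-0.162), np.float64(-0.167)] [np.float64(-0.18999999999999995), np.float64(-0.18900000000000006)]
t 10.0 p [ 0.5171 -0.3771  0.2641] z-yaw 84.95 tooly [-0.035 -0.009 -0.999] w 0.0853 F [-0.1 -0.8 -0.3] q [-0.62  0.4   0.15  1.34 -0.03 -0.53]
stop frame -0.0233 -0.6384
units [ 0.25 -0.42  0.7 ] dist 0.034
turn units 0.21
```

View pics/w6.png

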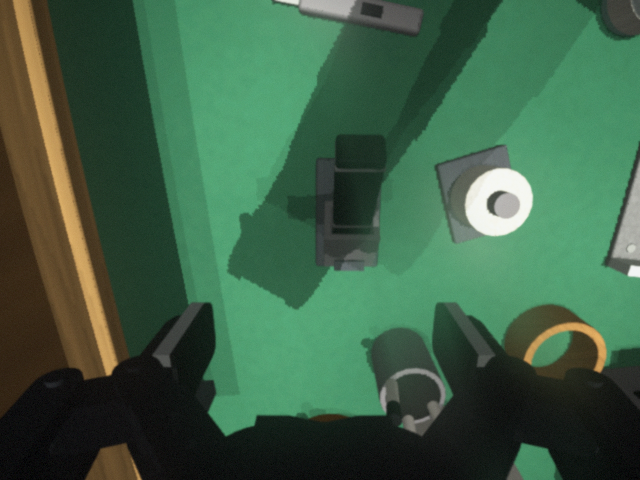

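```bash
python3 - <<'E'
from h import *
im=cv2.imread('pics/w6.png'); im=cv2.convertScaleAbs(im,alpha=1.8,beta=20)
crop(im,295,120,120,160,5,'pics/w6c.png'); im2=cv2.imread('pics/w6c.png'); print(im2.shape)
E
```

```text
(800, 600, 3)
```

View pics/w6c.png

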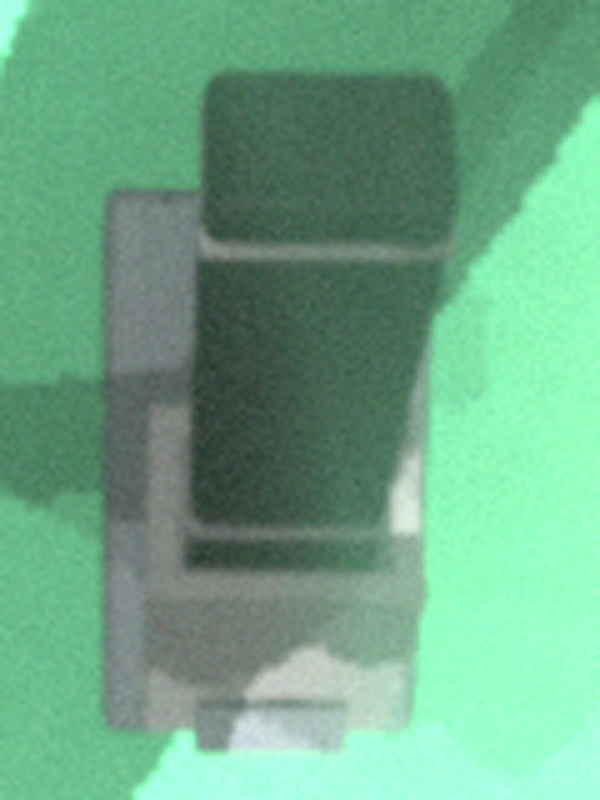

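```bash
cat > fit.py <<'E'
from h import *
from scipy.optimize import least_squares
c=env.calibration('wrist'); c['world_from_camera']=np.load('w6.npy')
pts=[((203,245),(.1,-.017,.012)),((457,245),(.1,.017,.012)),((204,73),(.1,-.017,-.012)),((453,73),(.1,.017,-.012)),((145,597),(0,-.025,.02)),((426,600),(0,.025,.02))]
uv=np.array([(295+(p[0]+.5)/5-.5,120+(p[1]+.5)/5-.5) for p,_ in pts])
def model(s):
    ex=np.array([np.cos(s[2]),np.sin(s[2]),0]); ey=np.array([-ex[1],ex[0],0]); k=np.array([0,0,1])
    th=np.radians(40); d=-np.sin(th)*ex+np.cos(th)*k; n=np.cos(th)*ex+np.sin(th)*k
    M=np.array([s[0],s[1],.076])
    return np.array([M+a*d+b*ey+e*n for _,(a,b,e) in pts]),M,d,ey
r=least_squares(lambda s:(proj(c,model(s)[0])-uv).ravel(),[.53,-.355,-.1])
print(r.x.round(4)); print(r.fun.reshape(-1,2).round(2))
_,M,d,ey=model(r.x); print('tail',M+.1*d,'grasp25',M+.075*d,'ey yaw',np.degrees(np.arctan2(ey[1],ey[0])))
# independent: top view tail upper edge
for p in [(433,475),(489,478)]: 
    ct=env.calibration('top'); print(onz(ct,(380+(p[0]+.5)/4-.5,130+(p[1]+.5)/4-.5),.076+.0766+.0077))
print((M+.1*d+.012*np.array([.766,-.08,.643])))
for p in [(108,190),(107,728)]: print('foot',onz(c,(295+p[0]/5,120+p[1]/5),.006))
E
python3 fit.py
```

```text
[ 0.5221 -0.3551 -0.0962]
[[-0.17 -3.41]
 [ 0.93 -2.91]
 [-0.38  2.22]
 [-0.43  2.69]
 [-0.11  1.13]
 [ 0.12  1.09]]
tail [ 0.4580753  -0.34896139  0.15260444] grasp25 [ 0.47407076 -0.35050418  0.13345333] ey yaw 84.49074871954784
[ 0.47046053 -0.32716089  0.1603    ]
[ 0.46804231 -0.36152319  0.1603    ]
[ 0.4672673  -0.34992139  0.16032044]
foot [ 0.46710235 -0.38379814  0.006     ]
foot [ 0.58645057 -0.39527198  0.006     ]
```

```bash
cat >> h.py <<'E'
HX=.5221;HY=-.352;HYAW=-.0962
ex=np.array([np.cos(HYAW),np.sin(HYAW),0]); ez=np.array([0,0,1.])
HM=np.array([HX,HY,.076]); hd=-np.sin(np.radians(40))*ex+np.cos(np.radians(40))*ez
def gto(G,zyaw=None,depth=.0157):
    o,p,M=tool(); goto(np.array(G)+depth*M[:,1],zyaw)
def grasp(depth=.0157):
    o,p,M=tool(); return p-depth*M[:,1]
def hs():
    show(); d=grasp()-HM; print('grasp rel mouth: ex',(d@ex).round(4),'y',(d@np.array([-ex[1],ex[0],0])).round(4),'z',d[2].round(4))
E
python3 - <<'E'
from h import *
hs(); G=HM+.072*hd; print(G); gto(G,84.5); gto(G+[0,0,.08],84.5)
E
```

```text
t 10.05 p [ 0.517 -0.377  0.264] z-yaw 84.96 tooly [-0.035 -0.009 -0.999] w 0.0854 F [-0.5 -0.5 -0.7] q [-0.62  0.4   0.15  1.34 -0.03 -0.53]
grasp rel mouth: ex -0.0022 y -0.0252 z 0.2037
[ 0.47603328 -0.34755466  0.1311552 ]
units [-0.97  3.74  0.68] dist 0.157
turn units 0.08
units [-1.04  1.74  0.66] dist 0.0853
turn units 0.08
```

step_arm:
  rows:
    - [-0.3, 0.3, 0.2, 0.1, 1]
    - [-0.3, 0.4, 0.2, 0, 1]
    - [-0.3, 0.4, 0.2, 0, 1]
    - [-0.1, 0.4, 0.1, 0, 1]
    - [0, 0.3, 0, 0, 1]

```text
t: 10.55
position: [0.4773, -0.345, 0.1909]
tool_rot: [-0.702, 0.71, -0.048, 0.025]
wrist_force: [-0.2, -0.3, 0.3]
grip_width: 0.0857
```

```bash
python3 - <<'E'
from h import *
hs(); G=HM+.072*hd; gto(G,84.5); pic('wrist','w7')
E
```

```text
t 10.55 p [ 0.4773 -0.345   0.1909] z-yaw 84.06 tooly [-0.033 -0.01  -0.999] w 0.0857 F [-0.2 -0.3  0.3] q [-0.61  0.33 -0.12  1.14 -0.03 -0.51]
grasp rel mouth: ex -0.0448 y 0.0029 z 0.1306
units [ 0.02  1.89 -0.05] dist 0.0755
turn units -0.07
```

View pics/w7.png

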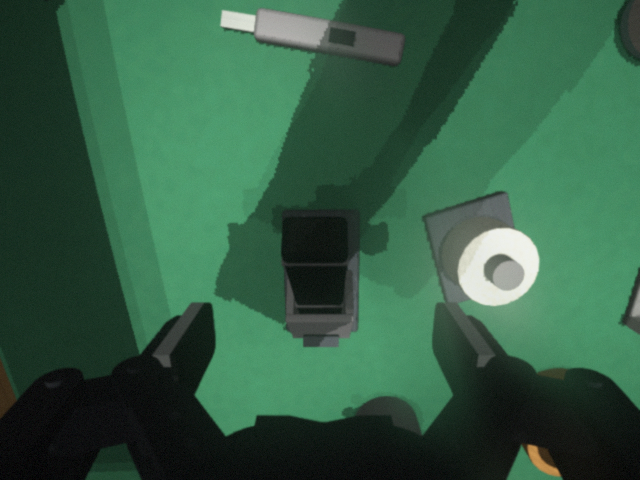

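```bash
python3 - <<'E'
from h import *
c=env.calibration('wrist'); c['world_from_camera']=np.load('w7.npy')
a=onz(c,(282,264),.1603);b=onz(c,(349,264),.1603);print(a,b,(a+b)/2,np.linalg.norm(a-b))
a=onz(c,(283,215),.145);b=onz(c,(348,215),.145);print(a,b,(a+b)/2,np.linalg.norm(a-b))
E
```

```text
[ 0.4663746  -0.36552273  0.1603    ] [ 0.46968143 -0.33244781  0.1603    ] [ 0.46802802 -0.34898527  0.1603    ] 0.03323981619078161
[ 0.44475355 -0.36396262  0.145     ] [ 0.44819695 -0.33030598  0.145     ] [ 0.44647525 -0.3471343   0.145     ] 0.03383233003931936
```

step_arm:
  rows:
    - [0, 0.4, -0.1, 0, 1]
    - [0, 0.4, 0, 0, 1]
    - [0, 0.4, 0, 0, 1]
    - [0, 0.4, 0, 0, 1]
    - [0, 0.25, 0, 0, 1]

```text
t: 11.1
position: [0.4773, -0.352, 0.1147]
tool_rot: [-0.701, 0.711, -0.048, 0.027]
wrist_force: [0.3, 0.6, 0.2]
grip_width: 0.0853
```

```bash
python3 - <<'E'
from h import *
hs(); G=HM+.072*hd+[0,-.002,0]; gto(G,84.5); pic('wrist','w8'); 
E
```

```text
t 11.1 p [ 0.4773 -0.352   0.1147] z-yaw 83.94 tooly [-0.03  -0.012 -0.999] w 0.0853 F [0.3 0.6 0.2] q [-0.62  0.38 -0.22  0.98 -0.03 -0.51]
grasp rel mouth: ex -0.0442 y -0.0041 z 0.0544
units [-0.05 -0.02  0.05] dist 0.0029
turn units -0.09
```

View pics/w8.png

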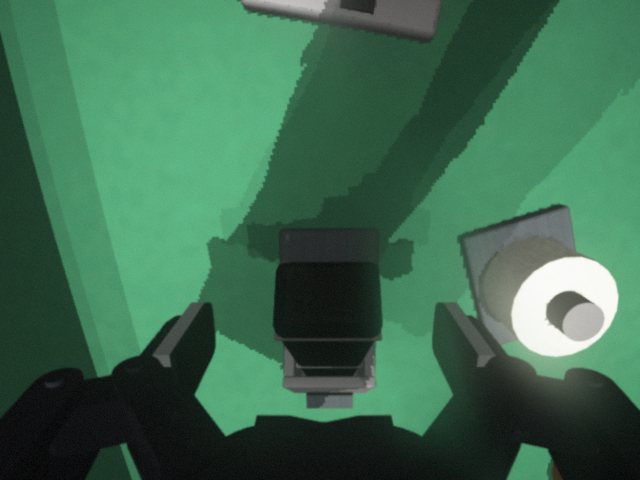

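The wand's tail lies centred between the fingers (columns 274–382 against pads at 213 and 436), so I close.

step_arm:
  rows:
    - [0, 0, 0, 0, -1]
    - [0, 0, 0, 0, -1]
    - [0, 0, 0, 0, -1]
    - [0, 0, 0, 0, -1]
    - [0, 0, 0, 0, -1]
  newtons: 30

```text
t: 11.65
position: [0.478, -0.3522, 0.1154]
tool_rot: [-0.701, 0.711, -0.048, 0.027]
wrist_force: [-0.3, 0.3, -1.5]
grip_width: 0.0335
```

```bash
python3 - <<'E'
from h import *
hs(); pic('wrist','w9'); 
E
```

```text
t 11.65 p [ 0.478  -0.3522  0.1154] z-yaw 83.93 tooly [-0.03  -0.012 -0.999] w 0.0335 F [-0.3  0.3 -1.5] q [-0.62  0.39 -0.22  0.98 -0.03 -0.51]
grasp rel mouth: ex -0.0434 y -0.0042 z 0.0551
```

View pics/w9.png

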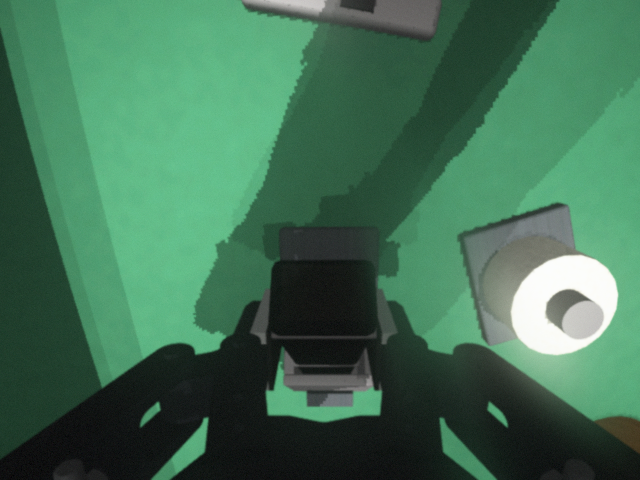

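Gripped at a 33.5 mm opening. I draw it along the sleeve's axis.

step_arm:
  rows:
    - [-0.16, -0.19, 0, 0, -1]
    - [-0.17, -0.19, 0, 0, -1]
    - [-0.17, -0.19, 0, 0, -1]
    - [-0.17, -0.19, 0, 0, -1]
    - [-0.1, -0.12, 0, 0, -1]

```text
t: 12.2
position: [0.4458, -0.3483, 0.1545]
tool_rot: [-0.701, 0.711, -0.048, 0.027]
wrist_force: [0.4, -0.6, -1.7]
grip_width: 0.0337
```

```bash
python3 - <<'E'
from h import *
hs(); pic('wrist','w10');pic('scene','s10')
im=cv2.imread('pics/s10.png'); crop(im,130,130,150,120,5,'pics/s10c.png')
E
```

```text
t 12.2 p [ 0.4458 -0.3483  0.1545] z-yaw 83.93 tooly [-0.03  -0.012 -0.999] w 0.0337 F [ 0.4 -0.6 -1.7] q [-0.65  0.31 -0.24  1.04 -0.03 -0.54]
grasp rel mouth: ex -0.0759 y -0.0034 z 0.0942
```

View pics/s10c.png

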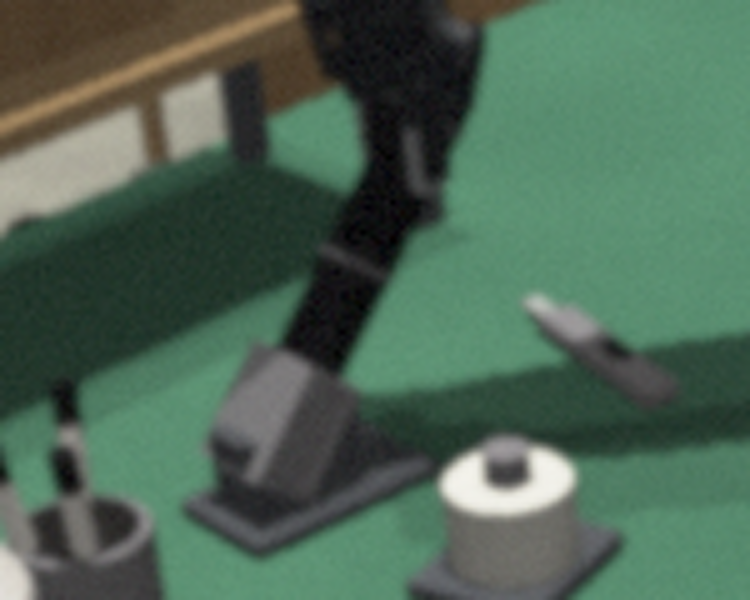

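View pics/w10.png

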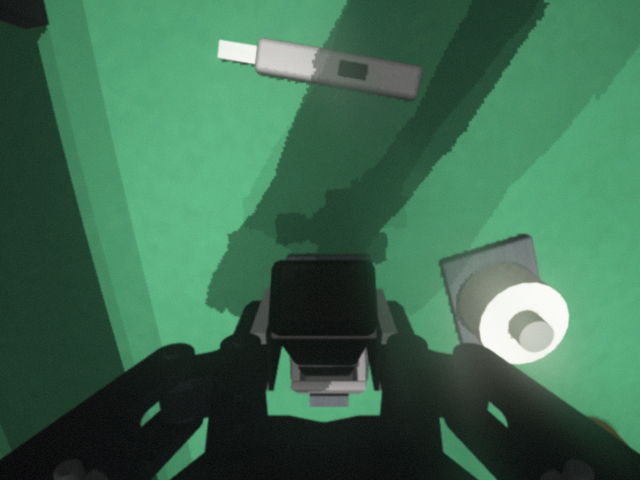

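The pictures show the wand still straight in the sleeve with only its tip inside. Next I swing the fingers over the mouth so the upper lip turns the wand in the pads.

step_arm:
  rows:
    - [0.2, -0.16, 0, 0, -1]
    - [0.2, -0.16, 0, 0, -1]
    - [0.23, -0.14, 0, 0, -1]
    - [0.23, -0.14, 0, 0, -1]
    - [0.05, -0.02, 0, 0, -1]

```text
t: 12.8
position: [0.4835, -0.351, 0.178]
tool_rot: [-0.702, 0.71, -0.05, 0.025]
wrist_force: [-3.3, 0.2, -1.7]
grip_width: 0.0335
```

```bash
python3 - <<'E'
from h import *
hs(); pic('wrist','w11');pic('scene','s11')
im=cv2.imread('pics/s11.png'); crop(im,130,130,150,120,5,'pics/s11c.png')
E
```

```text
t 12.8 p [ 0.4835 -0.351   0.178 ] z-yaw 83.94 tooly [-0.037 -0.01  -0.999] w 0.0335 F [-3.3  0.2 -1.7] q [-0.61  0.35 -0.11  1.13 -0.03 -0.51]
grasp rel mouth: ex -0.038 y -0.0025 z 0.1177
```

View pics/s11c.png

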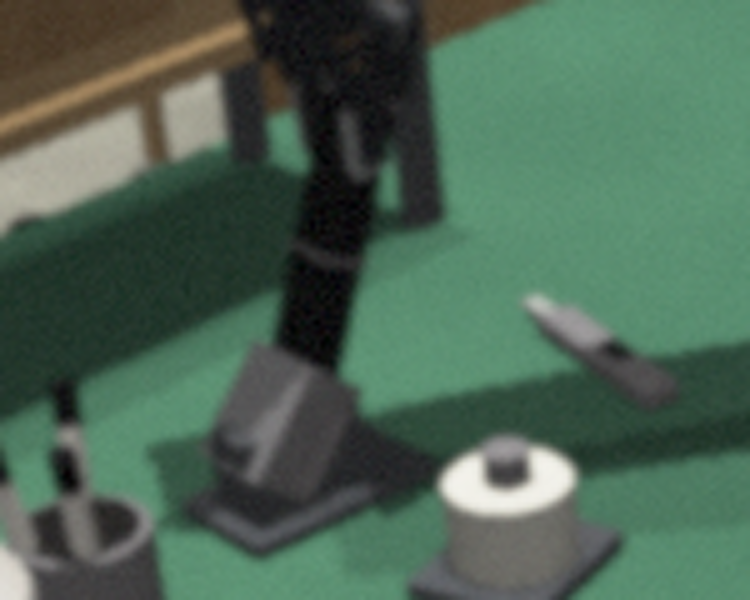

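View pics/w11.png

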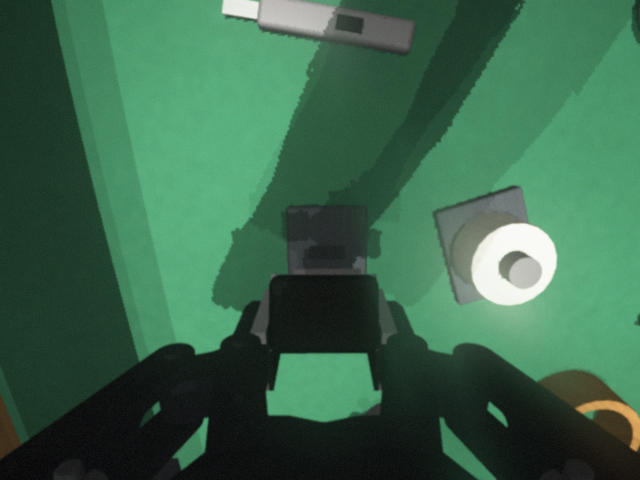

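The wand has turned about half-way, with its tip still in the mouth. I continue.

step_arm:
  rows:
    - [0.25, -0.1, 0, 0, -1]
    - [0.25, -0.09, 0, 0, -1]
    - [0.25, -0.06, 0, 0, -1]
    - [0.25, -0.03, 0, 0, -1]
    - [0.2, -0.02, 0, 0, -1]

```text
t: 13.4
position: [0.5315, -0.3559, 0.1871]
tool_rot: [-0.702, 0.71, -0.052, 0.024]
wrist_force: [-2.8, 1.0, -2.6]
grip_width: 0.0334
```

```bash
python3 - <<'E'
from h import *
hs(); pic('scene','s12')
im=cv2.imread('pics/s12.png'); crop(im,130,130,150,120,5,'pics/s12c.png')
E
```

```text
t 13.4 p [ 0.5315 -0.3559  0.1871] z-yaw 83.87 tooly [-0.041 -0.009 -0.999] w 0.0334 F [-2.8  1.  -2.6] q [-0.57  0.43  0.02  1.19 -0.03 -0.47]
grasp rel mouth: ex 0.0103 y -0.0028 z 0.1268
```

View pics/s12c.png

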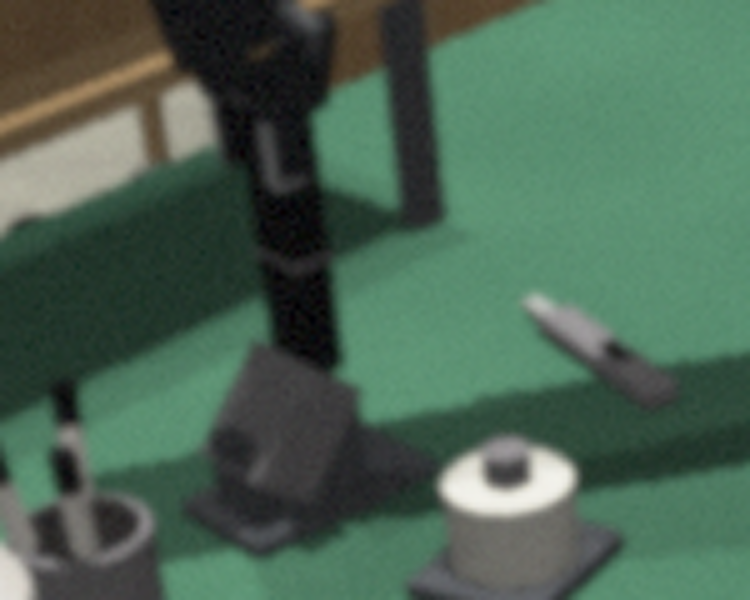

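By eye the wand is near plumb. I lift it clear and measure.

step_arm:
  rows:
    - [0, -0.2, 0, 0, -1]
    - [0, -0.4, 0, 0, -1]
    - [0, -0.5, 0, 0, -1]
    - [0, -0.5, 0, 0, -1]
    - [0, -0.3, 0, 0, -1]

```text
t: 13.95
position: [0.5385, -0.355, 0.2655]
tool_rot: [-0.703, 0.709, -0.05, 0.025]
wrist_force: [-0.2, 0.0, -1.9]
grip_width: 0.0336
```

step_arm:
  rows:
    - [0, 0, 0, 0, -1]
    - [0, 0, 0, 0, -1]
    - [0, 0, 0, 0, -1]
    - [0, -0.2, 0, 0, -1]
    - [0, -0.2, 0, 0, -1]

```text
t: 14.45
position: [0.5396, -0.3548, 0.2818]
tool_rot: [-0.703, 0.709, -0.049, 0.026]
wrist_force: [0.2, 0.2, -0.9]
grip_width: 0.0335
```

```bash
python3 - <<'E'
from h import *
hs(); pic('scene','s13')
im=cv2.imread('pics/s13.png'); crop(im,130,90,120,150,5,'pics/s13c.png')
im=cv2.imread('pics/s13c.png'); cv2.imwrite('pics/s13c.png',cv2.convertScaleAbs(im,alpha=1.7,beta=25)[:,:600])
E
```

```text
t 14.45 p [ 0.5396 -0.3548  0.2818] z-yaw 83.93 tooly [-0.034 -0.007 -0.999] w 0.0335 F [ 0.2  0.2 -0.9] q [-0.57  0.42  0.21  1.39 -0.02 -0.46]
grasp rel mouth: ex 0.0182 y -0.0009 z 0.2215
```

View pics/s13c.png

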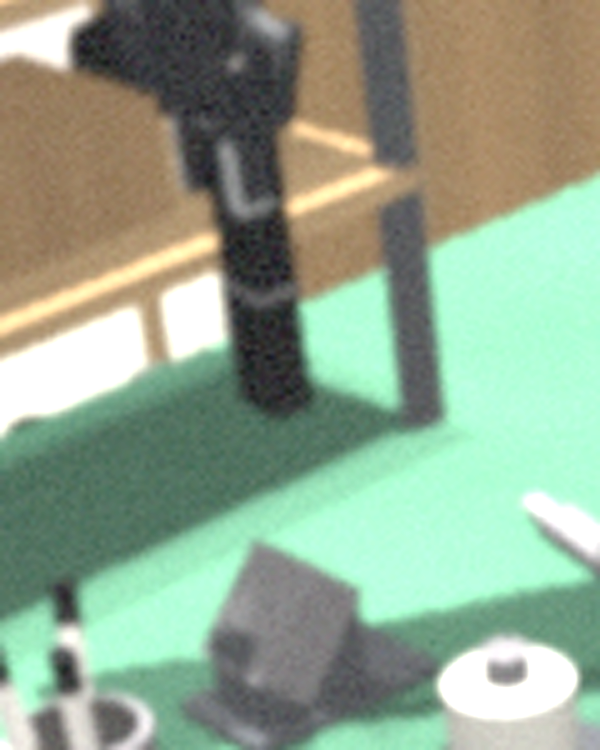

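```bash
python3 - <<'E'
from h import *
c=env.calibration('scene'); G=grasp(); ey=np.array([-ex[1],ex[0],0])
for a in np.radians([-8,-4,0,4,8]):
    # a>0: tail leans to -ex
    d=-np.sin(a)*ex+np.cos(a)*ez; n=np.cos(a)*ex+np.sin(a)*ez
    out=[]
    W=G-.132*d
    for sy,sn in [(-1,-1),(-1,1),(1,-1),(1,1)]:
        e=proj(c,[W+.017*sy*ey+.012*sn*n,W+.017*sy*ey+.012*sn*n+.08*d]); e=((e-[130,90]+.5)*5-.5)
        out.append((e[0].round(0).tolist(),round((e[1,0]-e[0,0])/(e[1,1]-e[0,1]),3)))
    print(np.degrees(a).round(),out)
E
```

```text
-8.0 [([283.0, 387.0], np.float64(0.274)), ([245.0, 407.0], np.float64(0.284)), ([324.0, 406.0], np.float64(0.265)), ([286.0, 427.0], np.float64(0.276))]
-4.0 [([269.0, 395.0], np.float64(0.205)), ([230.0, 414.0], np.float64(0.214)), ([309.0, 415.0], np.float64(0.197)), ([271.0, 434.0], np.float64(0.206))]
0.0 [([254.0, 403.0], np.float64(0.14)), ([215.0, 419.0], np.float64(0.148)), ([295.0, 423.0], np.float64(0.133)), ([255.0, 439.0], np.float64(0.141))]
4.0 [([239.0, 410.0], np.float64(0.078)), ([199.0, 422.0], np.float64(0.085)), ([280.0, 430.0], np.float64(0.071)), ([239.0, 443.0], np.float64(0.078))]
8.0 [([224.0, 416.0], np.float64(0.017)), ([183.0, 425.0], np.float64(0.023)), ([264.0, 436.0], np.float64(0.011)), ([224.0, 445.0], np.float64(0.017))]
```

```bash
python3 - <<'E'
from h import *
c=env.calibration('top')
def P(x0,y0,p,z): return onz(c,(x0+(p[0]+.5)/4-.5,y0+(p[1]+.5)/4-.5),z)
q=np.array([P(230,170,p,.053) for p in [(157,102),(241,115),(216,232),(133,218)]]); L=q.mean(0); print(q,L, [np.linalg.norm(q[i]-q[(i+1)%4]).round(3) for i in range(4)])
print('nominal',C0-.055*XS-.05*YS)
# wrist w5
c=env.calibration('wrist'); c['world_from_camera']=np.load('w5.npy')
a,b=onz(c,(269,52),.053),onz(c,(398,53),.053); print('label -y edge mid',(a+b)/2,np.linalg.norm(a-b),'label ctr',(a+b)/2+.03*YS)
a,b=onz(c,(254,160),.053),onz(c,(409,160),.053);print(np.linalg.norm(a-b), 'ctr from edge',(a+b)/2+.1*YS)
goto([L[0],L[1],.29],169.1)
E
```

```text
[[0.64268971 0.22798985 0.053     ]
 [0.63240738 0.16992132 0.053     ]
 [0.5507564  0.1870345  0.053     ]
 [0.56143564 0.24386949 0.053     ]] [0.59682228 0.20720379 0.053     ] [np.float64(0.059), np.float64(0.083), np.float64(0.058), np.float64(0.083)]
nominal [0.59704682 0.20678703 0.008     ]
label -y edge mid [0.59225685 0.17688243 0.053     ] 0.08491400753268025 label ctr [0.59792262 0.20634256 0.053     ]
0.11053945752449702 ctr from edge [0.59690093 0.20633053 0.053     ]
units [-0.08 -0.33 14.12] dist 0.5651
turn units -14.19
```

The three label estimates agree at about (0.597, 0.207). I carry the wand over with a firmer grip.

step_arm:
  rows:
    - [0, 0, 0.2, 0, -1]
    - [0, -0.1, 0.4, 0, -1]
    - [0, -0.1, 0.6, 0, -1]
    - [0, 0, 0.8, 0, -1]
    - [0, 0, 0.8, 0, -1]
  newtons: 60

```text
t: 15.0
position: [0.5522, -0.2401, 0.2902]
tool_rot: [-0.703, 0.709, -0.051, 0.028]
wrist_force: [0.5, 0.1, -1.7]
grip_width: 0.0329
```

step_arm:
  rows:
    - [0, 0, 0.8, 0, -1]
    - [0, 0, 0.8, 0, -1]
    - [0, 0, 0.8, 0, -1]
    - [0, 0, 0.8, 0, -1]
    - [0, 0, 0.8, 0, -1]

```text
t: 15.5
position: [0.5684, -0.0681, 0.2899]
tool_rot: [-0.704, 0.708, -0.049, 0.027]
wrist_force: [-0.5, 0.7, -1.7]
grip_width: 0.0335
```

step_arm:
  rows:
    - [0, 0, 0.8, 0, -1]
    - [0, 0, 0.8, -0.2, -1]
    - [0, 0, 0.8, -0.4, -1]
    - [0, 0, 0.6, -0.6, -1]
    - [0, 0, 0.4, -0.6, -1]

```text
t: 16.0
position: [0.5752, 0.0816, 0.2901]
tool_rot: [-0.706, 0.707, 0.022, -0.044]
wrist_force: [0.0, -0.3, -1.9]
grip_width: 0.033
```

```bash
python3 - <<'E'
from h import *
st(); goto([.597,.207,.29],169.1)
E
```

```text
t 16.0 p [0.5752 0.0816 0.2901] z-yaw 95.33 tooly [-0.031 -0.003 -1.   ] w 0.033 F [ 0.  -0.3 -1.9] q [0.14 0.29 0.05 1.37 0.   0.05]
stop frame -0.0528 -0.1771
units [ 0.83 -0.02  3.07] dist 0.1273
turn units -12.3
```

step_arm:
  rows:
    - [0.1, 0, 0.6, -0.7, -1]
    - [0.2, 0, 0.6, -0.7, -1]
    - [0.3, 0, 0.6, -0.7, -1]
    - [0.3, 0, 0.5, -0.7, -1]
    - [0.3, 0, 0.3, -0.7, -1]

```text
t: 16.5
position: [0.5927, 0.2067, 0.2907]
tool_rot: [0.689, -0.684, -0.157, 0.179]
wrist_force: [-0.2, -0.6, -1.8]
grip_width: 0.0331
```

step_arm:
  rows:
    - [0, 0, 0, -0.8, -1]
    - [0, 0, 0, -0.8, -1]
    - [0, 0, 0, -0.8, -1]
    - [0, 0, 0, -0.8, -1]
    - [0, 0, 0, -0.8, -1]

```text
t: 17.0
position: [0.5878, 0.2159, 0.2906]
tool_rot: [0.638, -0.627, -0.305, 0.327]
wrist_force: [-0.3, 0.5, -2.3]
grip_width: 0.0333
```

step_arm:
  rows:
    - [0, 0, 0, -0.8, -1]
    - [0, 0, 0, -0.8, -1]
    - [0, 0, 0, -0.8, -1]
    - [0, 0, 0, -0.8, -1]
    - [0, 0, 0, -0.6, -1]

```text
t: 17.5
position: [0.5823, 0.2214, 0.2915]
tool_rot: [0.561, -0.544, -0.431, 0.45]
wrist_force: [0.1, 0.3, -1.7]
grip_width: 0.0333
```

```bash
python3 - <<'E'
from h import *
st(); goto([.597,.207,.29],169.1)
E
```

```text
t 17.5 p [0.5823 0.2214 0.2915] z-yaw 167.13 tooly [-0.036  0.002 -0.999] w 0.0333 F [ 0.1  0.3 -1.7] q [ 0.36  0.38  0.17  1.4   0.01 -0.99]
stop frame -0.0723 -0.0384
units [-0.27  0.02 -0.44] dist 0.0207
turn units -0.33
```

step_arm:
  rows:
    - [-0.1, 0, -0.2, -0.2, -1]
    - [-0.1, 0, -0.15, -0.13, -1]
    - [-0.07, 0, -0.1, 0, -1]
    - [0, 0, 0, 0, -1]
    - [0, 0, 0, 0, -1]

```text
t: 18.0
position: [0.5949, 0.2101, 0.2916]
tool_rot: [0.553, -0.535, -0.442, 0.461]
wrist_force: [0.2, -0.1, -1.8]
grip_width: 0.033
```

```bash
python3 - <<'E'
from h import *
st(); goto([.597,.207,.29],169.1); pic('wrist','w14'); pic('scene','s14'); pic('top','t14')
im=cv2.imread('pics/s14.png'); crop(im,260,100,160,150,5,'pics/s14c.png')
im=cv2.imread('pics/s14c.png'); cv2.imwrite('pics/s14c.png',cv2.convertScaleAbs(im[:600],alpha=1.7,beta=25))
E
```

```text
t 18.0 p [0.5949 0.2101 0.2916] z-yaw 169.41 tooly [-0.037  0.003 -0.999] w 0.033 F [ 0.2 -0.1 -1.8] q [ 0.33  0.39  0.2   1.41  0.01 -1.05]
stop frame -0.0577 -0.0472
units [-0.07  0.04 -0.07] dist 0.0041
turn units 0.05
```

View pics/w14.png

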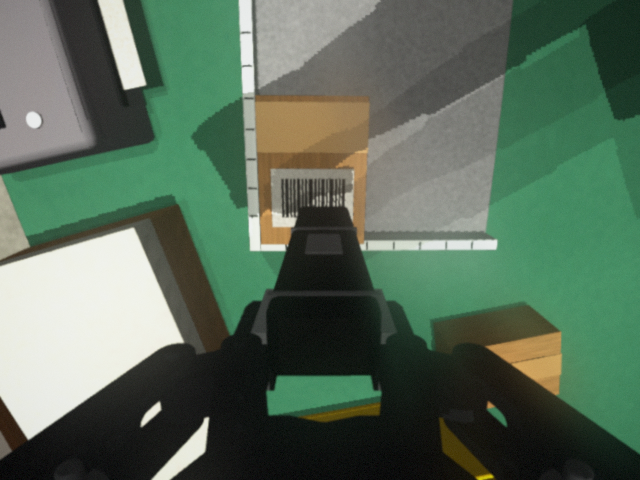

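View pics/s14.png

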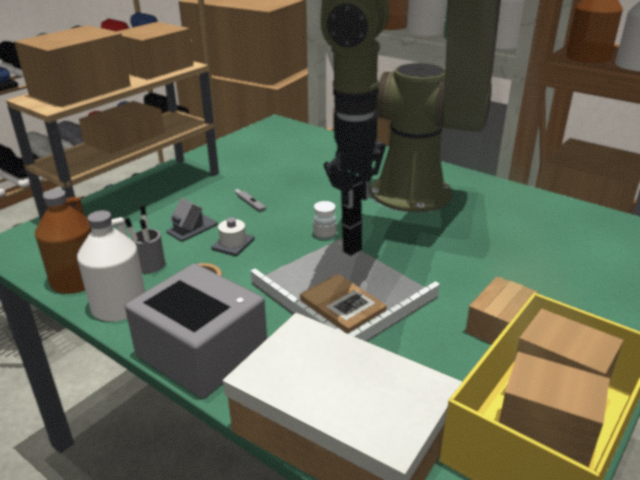

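```bash
python3 - <<'E'
from h import *
im=cv2.convertScaleAbs(cv2.imread('pics/w14.png'),alpha=1.8,beta=25); crop(im,250,190,150,140,5,'pics/w14c.png')
im=cv2.convertScaleAbs(cv2.imread('pics/s14.png'),alpha=1.8,beta=25); crop(im,310,165,80,100,6,'pics/s14c.png')
E
```

```text
(no output)
```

View pics/w14c.png

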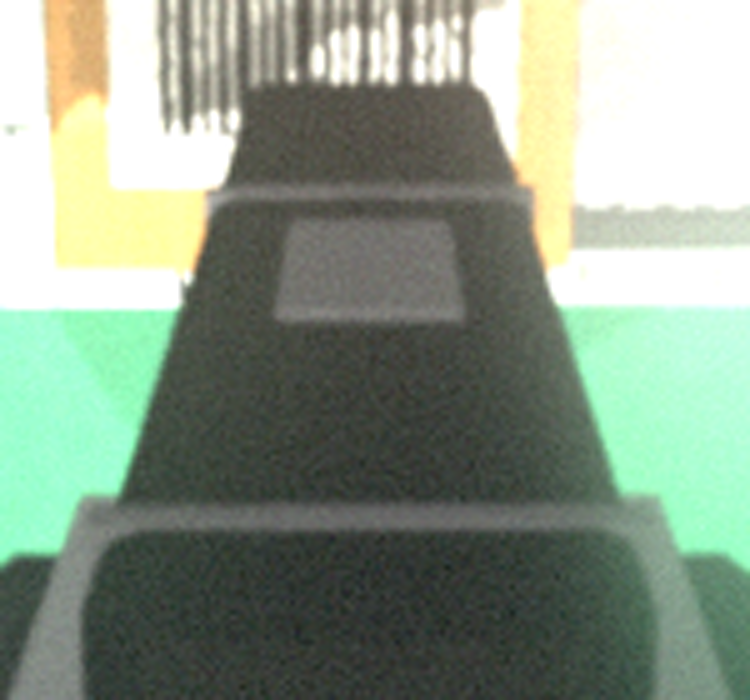

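View pics/s14c.png

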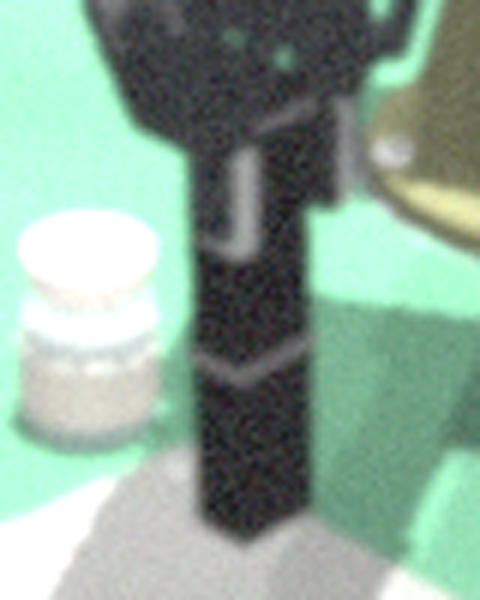

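```bash
cat > wfit.py <<'E'
from h import *
from scipy.optimize import least_squares
def fit(wn,wc,sc,tool_state,wtip,wtailv,stip,sedge):
    cw=env.calibration('wrist'); cw['world_from_camera']=np.load(wn+'.npy'); cs=env.calibration('scene')
    p,M=tool_state
    tz=M[:,2]; tz=np.array([tz[0],tz[1],0])/np.hypot(tz[0],tz[1]); tx=np.array([tz[1],-tz[0],0])  # tool z & x horizontal
    fw=lambda a:np.array([wc[0]+(a[0]+.5)/wc[2]-.5,wc[1]+(a[1]+.5)/wc[2]-.5])
    fs=lambda a:np.array([sc[0]+(a[0]+.5)/sc[2]-.5,sc[1]+(a[1]+.5)/sc[2]-.5])
    def axes(s):
        d=np.array([0,0,1.])+s[3]*tx+s[4]*tz; d/=np.linalg.norm(d); y=tz-d*(tz@d); y/=np.linalg.norm(y); x=np.cross(y,d); return x,y,d
    tx0=tx
    def res(s,full=False):
        x,y,d=axes(s); 
        if x@tx0<0: x=-x
        W=s[:3]; r=[]
        # wrist: -tx face; image left = +tz or -tz: choose by projection
        e=proj(cw,[W-.012*x-.017*y,W-.012*x+.017*y]); e=e[np.argsort(e[:,0])]
        for a,b in zip(e,wtip): r+=list(a-fw(b))
        e=proj(cw,[W-.012*x+.16*d])[0]; r.append(e[1]-fw((0,wtailv))[1])
        C=np.array([W+i*.012*x+j*.017*y for i in(-1,1) for j in(-1,1)]); e=proj(cs,C)
        far=np.argmin(e[:,1]); k=[i for i in range(4) if i!=far]; k.sort(key=lambda i:e[i,0])
        for i,b in zip(k,stip): r+=list(e[i]-fs(b))
        for i,b in zip((k[0],k[2]),sedge):
            q=proj(cs,[C[i]+.09*d])[0]; u=(q-e[i])/np.linalg.norm(q-e[i]); v=fs(b)-e[i]; r.append(2*(u[0]*v[1]-u[1]*v[0]))
        return np.array(r)
    r=least_squares(res,[p[0],p[1],p[2]-.11,0,0],loss='soft_l1'); print(np.round(r.x,4)); print(res(r.x).round(1))
    x,y,d=axes(r.x); W=r.x[:3]; L=np.array([.597,.207,.053])
    print('window',W.round(4),'tilt world',d.round(3),'window-label',(W-L).round(4)); print('window-TCP',(W-p).round(4), 'height',(W[2]-.053).round(4))
    return r.x
E
cat > f14.py <<'E'
from wfit import *
o,p,M=tool()
fit('w14',(250,190,5),(310,165,6),(p,M),[(242,88),(490,88)],510,[(200,518),(243,543),(309,507)],[(193,270),(304,215)])
E
python3 f14.py
```

```text
[ 0.5896  0.2026  0.1824 -0.0622  0.0016]
[ 0.3  0.3  0.  -0.1 -0.  -2.   0.  -0.6  0.2  0.8 -0.2  4.5 -1.8]
window [0.5896 0.2026 0.1824] tilt world [-0.013 -0.061  0.998] window-label [-0.0074 -0.0044  0.1294]
window-TCP [-0.0054 -0.0075 -0.1092] height 0.1294
```

```bash
python3 - <<'E'
from h import *
p=tool()[1]; goto(p+[.0074,.0044,-.087],169.1)
E
```

```text
units [ 0.15  2.17 -0.24] dist 0.0874
turn units 0.05
```

step_arm:
  rows:
    - [0.05, 0.2, -0.1, 0, -1]
    - [0.05, 0.4, -0.1, 0, -1]
    - [0.05, 0.4, -0.05, 0, -1]
    - [0, 0.3, 0, 0, -1]
    - [0, 0.1, 0, 0, -1]

```text
t: 18.65
position: [0.605, 0.2151, 0.2323]
tool_rot: [0.553, -0.535, -0.443, 0.461]
wrist_force: [0.3, -0.3, -2.0]
grip_width: 0.033
```

```bash
python3 - <<'E'
from h import *
st(); pic('wrist','w15'); pic('scene','s15')
im=cv2.convertScaleAbs(cv2.imread('pics/w15.png'),alpha=1.8,beta=25); crop(im,250,190,150,140,5,'pics/w15c.png')
im=cv2.convertScaleAbs(cv2.imread('pics/s15.png'),alpha=1.8,beta=25); crop(im,300,200,100,130,5,'pics/s15c.png')
E
```

```text
t 18.65 p [0.605  0.2151 0.2323] z-yaw 169.42 tooly [-0.036  0.004 -0.999] w 0.033 F [ 0.3 -0.3 -2. ] q [ 0.33  0.42  0.11  1.29  0.02 -1.05]
stop frame -0.0487 -0.0403
```

View pics/w15c.png

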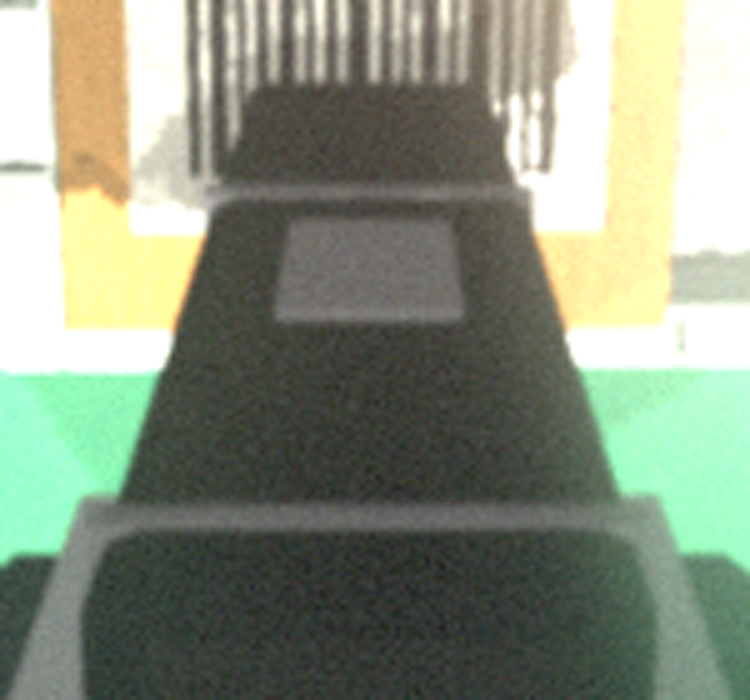

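View pics/s15c.png

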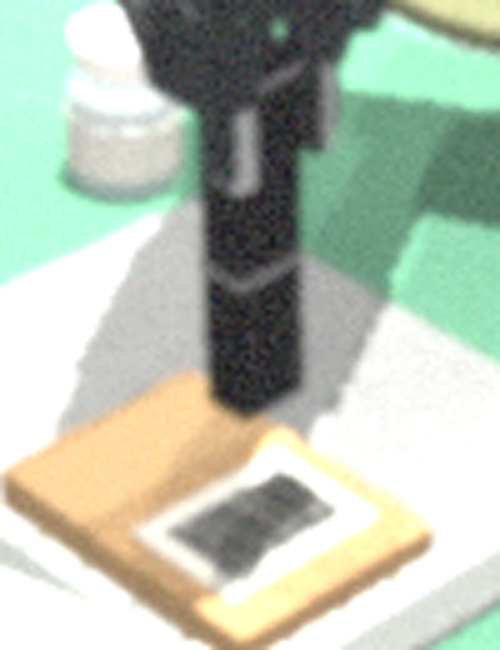

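The wand has not shifted in the hand. I go down the last 28 mm.

step_arm:
  rows:
    - [0, 0.25, 0.05, 0, -1]
    - [0, 0.25, 0.02, 0, -1]
    - [0, 0.15, 0, 0, -1]
    - [0, 0.05, 0, 0, -1]
    - [0, 0, 0, 0, -1]

```text
t: 19.25
position: [0.6017, 0.216, 0.2047]
tool_rot: [0.553, -0.535, -0.444, 0.46]
wrist_force: [0.3, 0.1, -2.2]
grip_width: 0.0328
```

```bash
python3 - <<'E'
from h import *
st(); pic('wrist','w16'); pic('scene','s16'); im=pic('top','t16'); crop(im,230,170,160,150,4,'pics/t16c.png')
im=cv2.convertScaleAbs(cv2.imread('pics/w16.png'),alpha=1.8,beta=25); crop(im,250,190,150,140,5,'pics/w16c.png')
im=cv2.convertScaleAbs(cv2.imread('pics/s16.png'),alpha=1.8,beta=25); crop(im,310,220,80,100,6,'pics/s16c.png')
E
```

```text
t 19.25 p [0.6017 0.216  0.2047] z-yaw 169.42 tooly [-0.033  0.005 -0.999] w 0.0328 F [ 0.3  0.1 -2.2] q [ 0.34  0.42  0.05  1.23  0.02 -1.05]
stop frame -0.0522 -0.0401
```

View pics/w16.png

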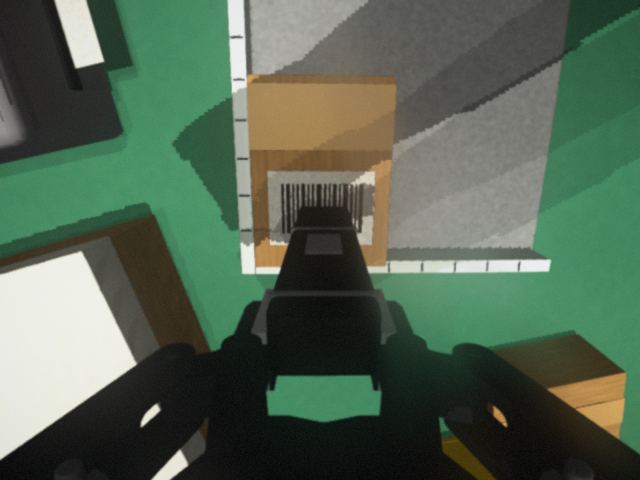

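View pics/s16c.png

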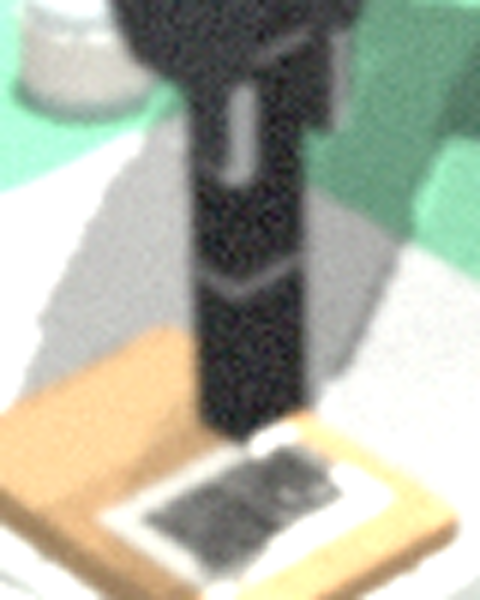

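View pics/w16c.png

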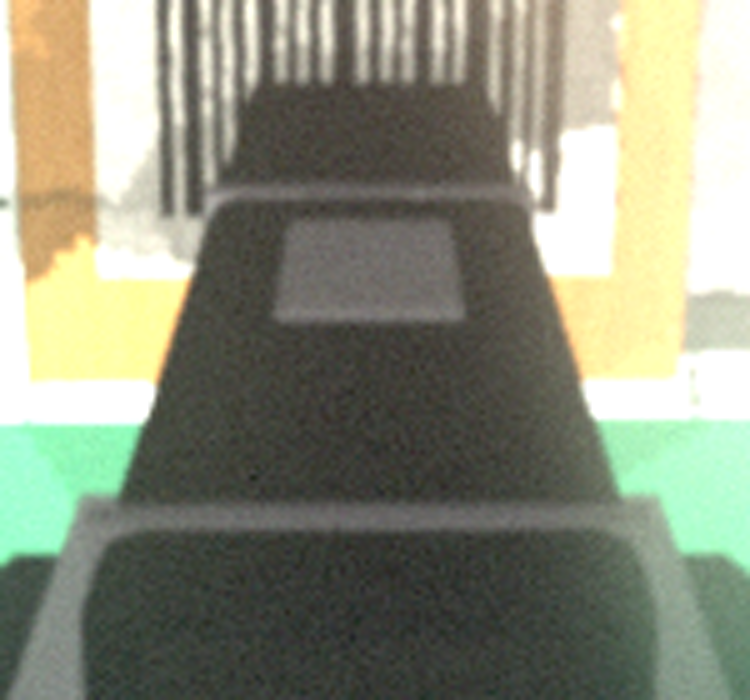

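```bash
python3 - <<'E'
from wfit import *
o,p,M=tool()
fit('w16',(250,190,5),(310,220,6),(p,M),[(242,88),(490,88)],510,[(200,418),(243,440),(305,405)],[(192,200),(300,180)])
c=env.calibration('wrist'); c['world_from_camera']=np.load('w16.npy')
q=np.array([onz(c,a,.053) for a in [(267,171),(375,171),(373,245),(269,245)]]); print(q.mean(0),[np.linalg.norm(q[i]-q[(i+1)%4]).round(3) for i in range(4)])
q=np.array([onz(c,a,.053) for a in [(247,76),(396,77),(387,266),(254,267)]]); print([np.linalg.norm(q[i]-q[(i+1)%4]).round(3) for i in range(4)])
for a in q: d=a-C0; print((d@XS).round(4),(d@YS).round(4))
s=[onz(c,a,.038) for a in [(388,273),(550,270),(388,262),(550,260)]]; print([(np.round((a-C0)@XS,4),np.round((a-C0)@YS,4)) for a in s])
E
```

```text
[ 0.5969  0.2084  0.0968 -0.0665  0.0246]
[ 0.2  0.4  0.2 -0.1 -0.  -2.3 -0.4 -1.2  0.6  0.6  0.   3.3 -2.8]
window [0.5969 0.2084 0.0968] tilt world [-0.036 -0.061  0.997] window-label [-0.0001  0.0014  0.0438]
window-TCP [-0.0052 -0.0077 -0.1085] height 0.0438
[0.59674887 0.20686501 0.053     ] [np.float64(0.084), np.float64(0.061), np.float64(0.086), np.float64(0.06)]
[np.float64(0.109), np.float64(0.149), np.float64(0.112), np.float64(0.149)]
-0.0008 -0.1494
-0.1103 -0.1496
-0.1111 -0.0007
0.0009 -0.0007
[(np.float64(-0.1156), np.float64(0.0118)), (np.float64(-0.2669), np.float64(0.0107)), (np.float64(-0.115), np.float64(0.0013)), (np.float64(-0.265), np.float64(0.0009))]
```

View pics/t16c.png

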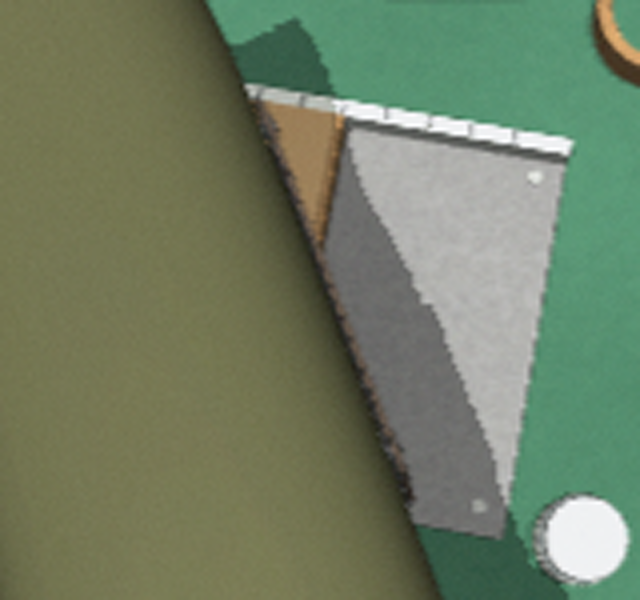

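step_arm:
  rows:
    - [0, 0, 0, 0, -1]
    - [0, 0, 0, 0, -1]
    - [0, 0, 0, 0, -1]
    - [0, 0, 0, 0, -1]
    - [0, 0, 0, 0, -1]

```text
t: 19.9
position: [0.6029, 0.2164, 0.2065]
tool_rot: [0.552, -0.536, -0.445, 0.459]
wrist_force: [0.8, -0.0, -2.1]
grip_width: 0.0331
```

```bash
python3 - <<'E'
from h import *
st(); print(env.get_obs()['qvel'].round(4)); env.hand_in(); print('handed in')
E
```

```text
t 19.9 p [0.6029 0.2164 0.2065] z-yaw 169.42 tooly [-0.03   0.006 -1.   ] w 0.0331 F [ 0.8 -0.  -2.1] q [ 0.34  0.42  0.05  1.23  0.02 -1.05]
stop frame -0.051 -0.0395
[ 0.0004 -0.001   0.0013  0.0004  0.0006  0.0003]
the job is handed in; nothing more can be done
handed in
```

The job is handed in at 19.9 s, and my last checks were all inside the limits. No verdict is reported.

**What I did:** I pushed the carton against the far stop and then the left stop with two spread fingers. I gripped the wand near its tail and drew it most of the way out along the sleeve. I then turned it plumb in the pads against the lip of the holder's mouth, lifted it clear, and carried it over the label at a 60 N grip.

| Check | Measured | Limit |
|---|---|---|
| Carton corner to both stops | about 1 mm | 4 mm |
| Carton squareness | no skew visible (edges level to about 0.01 rad) | 0.04 rad |
| Window above label | about 44–46 mm | 20–65 mm |
| Window off label middle, sideways | about 1.5–3 mm | 18 mm |
| Wand tilt | about 0.07 rad | 0.16 rad |
| Wand width to label long side | about 0.006 rad off | 0.2 rad |
| Arm at hand-in | at rest | – |

**Not fully settled:**
- **Arm movement:** it rose and shifted about 2 mm in the last half second of holding still. The height and sideways ranges in the table allow for that.
- **Carton angle:** an early top-camera reading of its short edges was off by about 0.025 rad. The long edges and the closer wrist views showed it square.
- **Wand tilt:** two edge points in the scene picture fitted poorly, by about 1.5 pixels, so the tilt is good to about 0.03 rad.
- **Bystanders:** I did not measure them again at the end, but nothing came near them and the later pictures show no change.

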